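# Pass a watch-movement carrier through the one-way flap

## Robot

A 6-joint arm with a two-finger parallel gripper is mounted at the origin on the work surface. World frame = base frame: x ahead of the robot, y to its left, z up, the work surface at z = 0. Lengths are in m, angles in rad, forces in N, time in s.
With the tool pointing down it reaches from about 0.275 to 0.975 m from the base axis. Payload 8.4 kg.
Tool frame: the origin (TCP) lies at the very end of the fingers, on their centre line; the grasp point (between the pads) lies behind it (manip.grasp_offset is the z of the grasp point in the tool frame, in m); z points along the fingers, y is the direction in which the jaws open and shut (so a half turn about z gives the same grasp; the last joint's range is limited). The gripper opens to 92 mm and grips with 3 to 60 N. Pads are 20 mm wide; open, the fingers measure 128 mm over their backs; the gripper's body (75 mm by 189 mm) begins 69 mm behind the grasp point.
Start: joints at [-1.284, 0.353, 1.633, -0, 1.155, -0.002], TCP at [0.178, -0.599, 0.175] pointing down, gripper open.
Joint ranges: [-2.63, 2.63], [-0.92, 2.1], [0.06, 2.66], [-1.3, 4.44], [0, 2.69], [-3.02, 3.02]. Speed limits (rad/s): [2.22, 2.22, 2.79, 3.14, 3.14, 3.14].

## Interface

Orientations are given as a 3x3 rotation matrix whose columns are the frame's x, y, z axes.
In Python, from cell import manip gives the robot as it stands.
- The arm moves only by the tool step_arm, never from a script. Its argument "steps" is a list that holds one entry, the list of rows, each a list of 7 numbers: the shift along the tool's x, y, z in cm, then the turn, a rotation vector about the tool's x, y, z in rad, then the finger opening in cm, from 0 to 9.19. A call has 1 to 5 rows; each row is the pose to reach, as a shift and turn from the pose measured when the call began, along the tool's axes at that moment; what a row does not reach only later rows make up. A row lasts 1/12 s, in which the tool goes at most 41.7 mm and 7.16 degrees, less where a joint would pass 70% of its speed; a pose out of reach is approached as far as the arm can. A call with a gripper value outside its range is refused whole. The fingers move at their own pace and stop on an object; "squeeze" is the grip in N (left out, the last holds). Time passes only in rows, so rows that repeat a pose let the fingers close. It gives the time, the measured TCP pose, the force and the opening at its end, in the units of the state.
- manip.get_state(): the state, without advancing time (a new reading comes with each control period).
- manip.get_image(name): name is "scene" or "top" or "wrist"; returns a dict with "pixels" (480x640x3 uint8, blue, green, red), "range_z" (480x640 float32, m along the optical axis (not along the pixel's ray), 0 where there is no reading), "K" (3x3 intrinsics, pixels), "dist" ([k1, k2, p1, p2, k3] as OpenCV has them; the pictures are not rectified), "R" (3x3) and "t" (3): a world point X has camera coordinates R X + t; the wrist camera has in their place "mount" (4x4, takes a point from camera to tool coordinates, whose origin is the TCP and whose axes are the flange's). Camera axes: x right, y down, z forward; pixel columns grow to the right and rows downward; lengths in m; the calibration is good to about 2 mm. A picture is of the moment at which its call begins: read the wrist's pose just before it.
- manip.finish_job(): hands the job in, once; it reports no verdict.
The state is a dict: "t": time; "joint_positions": joint angles; "joint_velocities": joint speeds; "effort": joint torques, N m; "tool_pos": TCP position; "tool_rot": TCP orientation; "ft_force": force on the tool from outside, world axes, zero at the start; "moment": the same for the moment, N m; "opening": finger opening in m.
Only numpy, scipy, OpenCV 4.12 (cv2) and the standard library are available. Lean on these libraries where they do the work, as an engineer would, in place of code of your own. Each camera call takes 0.05 s, during which the arm holds its last target. There are 200 camera calls.

## Task

Pick up the blue-banded movement carrier from the paper mat, set it down in the open end of the transfer lane, and push it along the lane floor, upright, through the sprung orange flap until it bears lightly (about 6 N, never more than 12 N) on the sprung pad at the far end. Then draw your fingers slowly back out through the gate so that they ease the flap shut behind the carrier: the flap must never snap back, and the carrier must stay in the bay. Leave everything else on the bench as it is.

Things in the scene. Friction and masses are not known exactly. Their poses are not given: they have to be found in the camera images.
- blue_mid (a point): Centre (on the axis, 14 mm above the underside) of the blue-banded movement carrier: an upright steel disc 46 mm across, 28 mm tall (its top 2 mm are a blue cap 40 mm across; blue band round its side), 0.15 to 0.3 kg, standing on a 3 mm thick paper mat. Look-alikes banded orange and red stand there too, 90 mm or more away centre to centre; which is where varies.
- hatch: Transfer lane: grey open-topped channel fixed to the bench. Origin: on the bench, below mid-lane at the gate (shut flap). x points along the lane, the way to go; z up. Floor 6 mm above the bench, x = -113 to 162 mm. Walls 9 mm thick, tops 30 mm above the bench. Inner faces: left y = +27 from x = -95 mm; right y = -27 from x = -95 to the gate and y = -34 beyond it.
- cross (a point): White cross on the lane floor by its open end, at x = -65 mm, y = 0 of the lane, 6 mm above the bench: set the carrier down centred here. The carrier's centre is then 20 mm above the bench. The lane is open at its end (x = -95 mm), so that fingers can come down behind the carrier.
- bay (a point): Point on the lane floor at x = 73 mm, y = 0 of the lane (6 mm above the bench): the carrier's centre must end beyond it, or the flap cannot shut behind the carrier. Axes as the lane's.
- flap (a joint): Opening of the orange flap, rad: 0 shut (square across the lane), up to 1.52; it swings only towards the lane's +x. 53 mm long from its hinge axis, 3 mm thick, 2 to 22 mm above the lane floor. Spring-shut: 0.6 N at its free edge when shut, 2 N wide open. Let go while open it snaps back faster than 7 rad/s, which is not allowed; led shut by fingers drawn back at 50 mm/s or less it is slow enough.
- hinge (a point): Hinge axis of the flap (brass post) at x = 0, y = -29 mm of the lane, 18 mm above the bench. A finger pushing right behind the carrier at mid-lane takes over the flap as it slides off the carrier and holds it while the finger's rear is short of x = 46 mm or so. Closed fingers, one behind the other, (25 mm deep) hold it even with the carrier at the pad. The take-over, at carrier x = 65 to 73 mm, drags with up to 6 N: that is not the pad.
- stop_block: Blue stop block fixed at the lane's end, 22 x 52 x 30 mm; origin under its middle, at x = 151.5 mm of the lane; axes as the lane's. A sprung rubber pad (40 mm wide, 20 tall) stands ahead of it on a rod whose setting varies and is not reported: it meets the carrier when the carrier's centre is at x = 75 to 88 mm. Feel for it: 1 N, then 3 N per mm, 9 mm travel; over 12 N spoils the setting.
- orange_mid (a point): Bystander: orange-banded carrier, same shape as the blue one; point at its centre.
- red_mid (a point): Bystander: red-banded carrier, same shape as the blue one; point at its centre.
- loupe: Bystander: yellow eye loupe, 34 mm tall, 34 mm across, standing; origin under its centre.
- jar: Bystander: small amber jar with a green cap, 40 mm across, 45 mm tall; origin under its centre.
- blower: Bystander: blue dust blower bulb standing nozzle up, 68 mm across, 85 mm tall; origin under its centre.
- driver: Bystander: screwdriver lying on the bench, 140 mm long; origin beneath it.
Mind the look-alikes: they are no part of the job. Of the things like the part that bears blue_mid, leave any that is black or pink; of the rest the smaller one is meant.

How it is judged:
By the outcome, as a careful person would: the job done as asked, in the order asked, and still so for the second after the job is handed in, with the robot touching nothing.
It also fails if it takes over 59 s, if anything falls off the work surface, if the arm or the gripper's body presses on something with over 40 N, if the wrist force passes 120 N, or if a joint passes its speed limit or range.

## Working session

There is one attempt and no reset: what is moved stays moved. The work goes in short steps, Python scripts to look and compute and a tool call to move; the robot and the scene stay as the last step left them, time stands still between calls to the robot, and variables do not carry over. Pictures are saved under pics/ and viewed, about 8 in all and at most 12, crops included, and the job is handed in when it is done.

Besides the shell and the picture viewer there is one more tool, called after "Request:" as name([rows], argument=value, ...), one row to a line, values as JSON. step_arm: Moves the arm, as the interface text tells. Its arguments: {"type":"object","properties":{"steps":{"type":"array"},"squeeze":{"type":"number"}},"required":["steps"]}

```bash
mkdir -p pics; ls
cat > h.py <<'E'
import numpy as np, cv2
from cell import manip
def ray(im,uv):
    p=cv2.undistortPoints(np.array(uv,float).reshape(-1,1,2),im["K"],np.array(im["dist"])).reshape(-1,2)
    d=np.c_[p,np.ones(len(p))]; R=np.array(im["R"]);t=np.array(im["t"])
    return -R.T@t, d@R
def onplane(im,uv,z):
    c,d=ray(im,uv); return c+d*((z-c[2])/d[:,2])[:,None]
E
python3 - <<'E'
from h import *
for n in("top","scene"):
    im=manip.get_image(n); cv2.imwrite(f"pics/{n}0.png",im["pixels"]); np.save(f"pics/{n}0.npy",im,allow_pickle=True)
    print(n,im["K"],im["R"],im["t"])
s=manip.get_state(); print(s, manip.grasp_offset)
E
```

```text
pics
top [[458.32854518   0.         311.57151913]
 [  0.         458.32854518 246.38548376]
 [  0.           0.           1.        ]] [[ 1.98840513e-02 -9.99802279e-01  1.68230140e-04]
 [-9.88735524e-01 -1.96889215e-02 -1.48372539e-01]
 [ 1.48346515e-01  2.78391206e-03 -9.88931525e-01]] [-0.0244478   0.53745472  1.19596711]
scene [[482.81697853   0.         312.20379984]
 [  0.         482.81697853 238.72095114]
 [  0.           0.           1.        ]] [[ 0.18263078  0.98316218 -0.00617492]
 [ 0.71105669 -0.13641711 -0.68977442]
 [-0.67900249  0.12158332 -0.72399801]] [-0.08190511 -0.33322989  1.57622437]
{'t': 0.1, 'joint_positions': array([-1.28438332e+00,  3.53579510e-01,  1.63405216e+00, -1.32468906e-05,
        1.15520363e+00, -2.38823608e-03]), 'joint_velocities': array([ 0.000945  , -0.00199131, -0.00097859,  0.00030516, -0.00040628,
       -0.00051091]), 'effort': array([-5.83004585e-04, -5.94907451e+01, -3.34930587e+01,  6.98208134e-02,
        1.83990860e-02, -6.99720900e-06]), 'tool_pos': array([ 0.17786474, -0.59864101,  0.17394167]), 'tool_rot': array([[ 9.58584447e-01,  2.84808229e-01, -3.62688945e-04],
       [ 2.84808460e-01, -9.58583710e-01,  1.18859926e-03],
       [-9.14486318e-06, -1.24266965e-03, -9.99999228e-01]]), 'ft_force': array([-0.38688147,  0.60106472, -0.60019301]), 'moment': array([-0.05644156, -0.00165758,  0.01676968]), 'opening': 0.09183247127994075} -0.0187
```

View pics/top0.png

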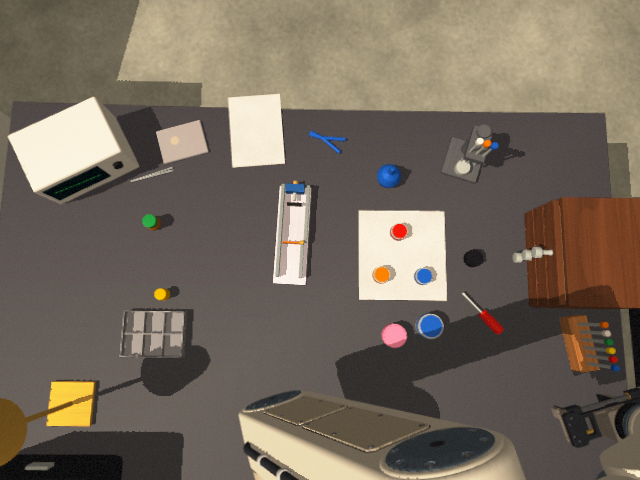

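View pics/scene0.png

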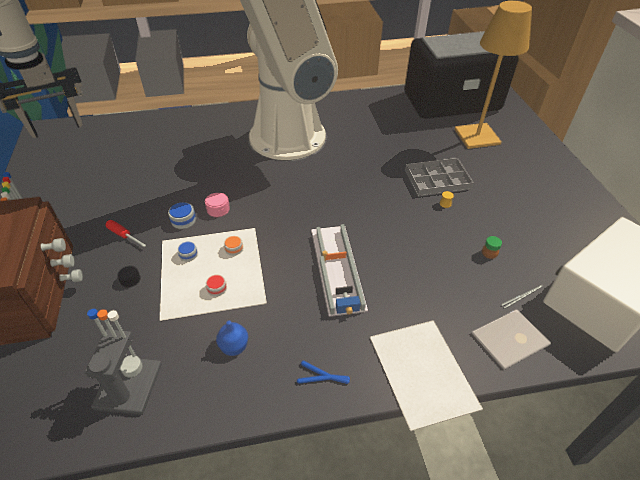

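The top image shows these candidates: a small blue disc on the mat at (425,276), a larger blue one off the mat at (431,326), pink at (394,336) and black at (474,258). The small one on the mat fits, because it is the smaller of the blues and is neither black nor pink. The lane runs up the image from its open end (~(291,284)) through the orange flap (293,242) to the stop block (295,188). I'll confirm with a crop and measure at the same time.

Run:
```python
from h import *
im=np.load("pics/top0.npy",allow_pickle=True).item(); p=im["pixels"]
a=cv2.resize(p[175:295,262:322],None,fx=5,fy=5,interpolation=cv2.INTER_CUBIC)
b=cv2.resize(p[240:350,370:480],(500,500),interpolation=cv2.INTER_CUBIC)
o=np.zeros((600,800,3),np.uint8); o[:,:300]=a; o[:500,300:]=b; cv2.imwrite("pics/crop.png",o)
hsv=cv2.cvtColor(p,cv2.COLOR_BGR2HSV)
def blobs(m,z,nm):
    n,l,s,c=cv2.connectedComponentsWithStats(m.astype(np.uint8))
    for i in range(1,n):
        if s[i,4]>25: print(nm,s[i],c[i].round(1),onplane(im,c[i],z)[0].round(4))
H,S,V=[hsv[...,i].astype(int) for i in range(3)]
roi=np.zeros(H.shape,bool); roi[170:350,260:480]=1
blobs(roi&(abs(H-108)<14)&(S>140)&(V>70),.031,"blue")
blobs(roi&(H>5)&(H<20)&(S>150)&(V>120),.031,"orange")
blobs(roi&((H<4)|(H>175))&(S>150)&(V>120),.031,"red")
for nm in("scene",):
    im=np.load("pics/scene0.npy",allow_pickle=True).item();p=im["pixels"]
    hsv=cv2.cvtColor(p,cv2.COLOR_BGR2HSV);H,S,V=[hsv[...,i].astype(int) for i in range(3)]
    roi=np.zeros(H.shape,bool); roi[190:330,150:380]=1
    blobs(roi&(abs(H-108)<14)&(S>140)&(V>70),.031,"sblue")
```

```text
blue [377 170  24  18 361] [388.5 177.5] [ 0.7366 -0.2231  0.031 ]
blue [286 184  19  10 162] [294.9 187.9] [0.7019 0.0356 0.031 ]
blue [418 269  14  14 159] [424.1 275.5] [ 0.4662 -0.3175  0.031 ]
blue [421 316  21  21 350] [430.8 325.8] [ 0.3335 -0.3325  0.031 ]
orange [282 241  19   3  34] [291.4 242. ] [0.5502 0.0414 0.031 ]
orange [375 267  15  15 171] [381.6 274.1] [ 0.4675 -0.2036  0.031 ]
red [393 224  14  14 162] [399.3 230.6] [ 0.5875 -0.2522  0.031 ]
sblue [170 203  21  15 235] [180.2 209.9] [ 0.3264 -0.335   0.031 ]
sblue [170 215  25  10  42] [183.5 221.4] [ 0.3726 -0.3266  0.031 ]
sblue [179 243  15  11 131] [186.1 247.7] [ 0.4683 -0.3203  0.031 ]
sblue [227 321  18   9  78] [235.4 325.8] [ 0.7198 -0.2179  0.031 ]
```

View pics/crop.png

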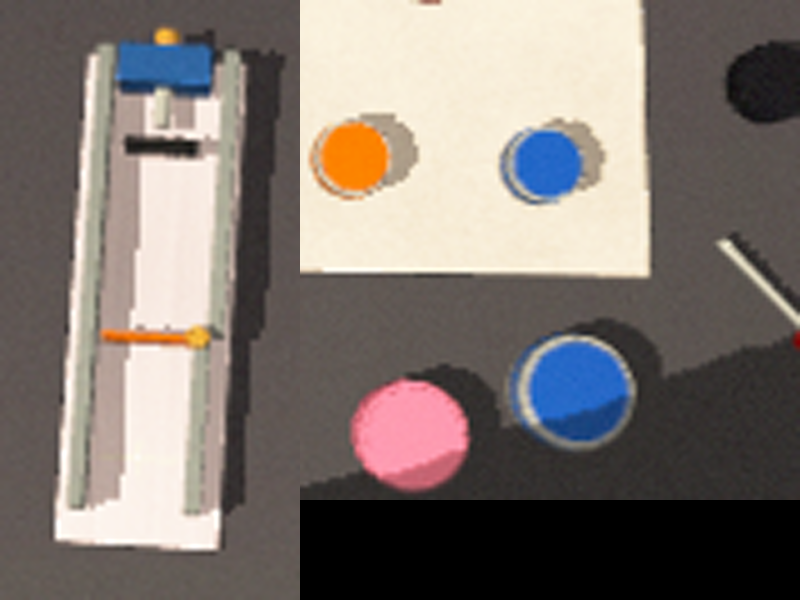

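The crop confirms it: the small blue carrier is on the mat at top px (424,275.5). The bigger blue, pink and black ones are off the mat. I'll move over it and turn the jaws along the lane.

Request:
step_arm([
  [[3.6, -1.9, 0, 0, 0, -0.124, 9], [7.2, -3.8, 0, 0, 0, -0.248, 9], [10.7, -5.6, 0, 0, 0, -0.372, 9], [14.3, -7.5, 0, 0, 0, -0.496, 9], [17.8, -9.3, 0, 0, 0, -0.62, 9]],
])

```text
t: 0.52
tool_pos: [0.3228, -0.4571, 0.1738]
tool_rot: [[0.61, 0.792, -0.001], [0.792, -0.61, 0.002], [0.001, -0.002, -1.0]]
ft_force: [0.6, -0.3, -0.3]
opening: 0.0901
```

Request:
step_arm([
  [[4, 0.6, 0, 0, 0, -0.124, 9], [8, 1.2, 0, 0, 0, -0.248, 9], [12, 1.7, 0, 0, 0, -0.372, 9], [16, 2.3, 0, 0, 0, -0.496, 9], [20, 2.8, 0, 0, 0, -0.62, 9]],
])

```text
t: 0.93
tool_pos: [0.4681, -0.314, 0.1738]
tool_rot: [[0.031, 1.0, -0.001], [1.0, -0.031, 0.002], [0.002, -0.001, -1.0]]
ft_force: [0.4, -0.9, -0.3]
opening: 0.09
```

```bash
cat >> h.py <<'E'
def wrist():
    s=manip.get_state(); im=manip.get_image("wrist")
    T=np.eye(4);T[:3,:3]=s["tool_rot"];T[:3,3]=s["tool_pos"]
    C=T@np.array(im["mount"]); im["R"]=C[:3,:3].T; im["t"]=-C[:3,:3].T@C[:3,3]; return s,im
def blobs(im,lo,hi,z,nm,amin=40):
    m=cv2.inRange(cv2.cvtColor(im["pixels"],cv2.COLOR_BGR2HSV),lo,hi)
    n,l,s,c=cv2.connectedComponentsWithStats(m)
    for i in range(1,n):
        if s[i,4]>amin: print(nm,s[i],c[i].round(1),onplane(im,c[i],z)[0].round(4))
    return m
E
python3 - <<'E'
from h import *
s,im=wrist(); cv2.imwrite("pics/w1.png",im["pixels"])
print(im["mount"]); blobs(im,(95,140,60),(122,255,255),.031,"blue",100)
blobs(im,(5,150,100),(20,255,255),.031,"orange",100)
E
```

```text
[[ 1.85798316e-04 -9.66568252e-01 -2.56409398e-01  7.07203936e-02]
 [ 9.99999782e-01  1.70860297e-05  6.60207711e-04  2.52893590e-04]
 [-6.33754795e-04 -2.56409464e-01  9.66568045e-01 -2.10178280e-01]
 [ 0.00000000e+00  0.00000000e+00  0.00000000e+00  1.00000000e+00]]
blue [ 594   67   46   71 2383] [620.6 104.1] [ 0.7268 -0.2234  0.031 ]
blue [ 146  215   58   59 2607] [174.8 244.1] [ 0.334  -0.3353  0.031 ]
orange [ 297   66   45   45 1586] [319.3  87.9] [ 0.4699 -0.2056  0.031 ]
```

View pics/w1.png

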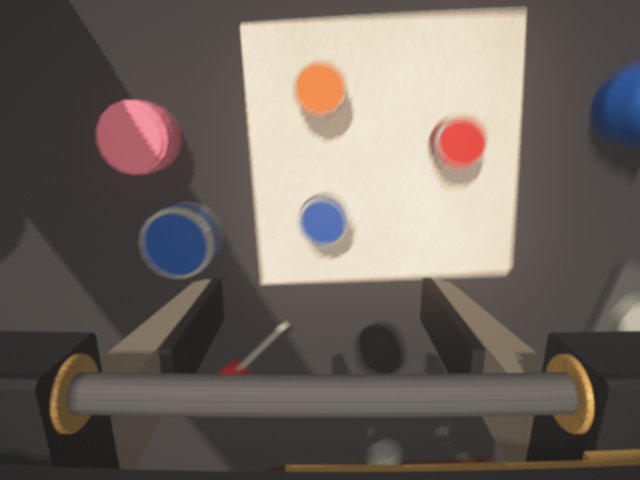

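Run:
```python
from h import *
s,im=wrist(); 
blobs(im,(95,90,60),(125,255,255),.031,"blue",300); print(s["tool_pos"],im["R"],im["t"])
```

```text
blue [ 583   81   57   79 3538] [615.2 121.5] [ 0.7285 -0.2301  0.031 ]
blue [ 294  210   42   42 1398] [314.6 230.4] [ 0.4668 -0.3217  0.031 ]
blue [ 136  219   63   61 2983] [166.7 249.2] [ 0.3313 -0.3365  0.031 ]
[ 0.47257684 -0.30949143  0.17385859] [[ 0.99980218 -0.01973726  0.00245766]
 [-0.01971874 -0.96744758  0.25230212]
 [-0.0026021  -0.25230067 -0.96764539]] [-0.47940542 -0.31950296  0.31266447]
```

Request:
step_arm([
  [[-0.5, -0.3, 4, 0, 0, 0, 9], [-1.06, -0.54, 8, 0, 0, 0, 9], [-1.06, -0.54, 12, 0, 0, 0, 9], [-1.06, -0.54, 12, 0, 0, 0, 9], [-1.06, -0.54, 12, 0, 0, 0, 9]],
])

```text
t: 1.45
tool_pos: [0.4626, -0.3213, 0.0523]
tool_rot: [[0.029, 1.0, -0.004], [1.0, -0.029, 0.006], [0.006, -0.004, -1.0]]
ft_force: [-0.3, 0.5, 0.6]
opening: 0.09
```

Run:
```python
from h import *
s,im=wrist(); cv2.imwrite("pics/w2.png",im["pixels"])
print(s["tool_pos"],s["tool_rot"]);blobs(im,(95,90,60),(125,255,255),.031,"blue",300)
```

```text
[ 0.46263124 -0.32126601  0.05232773] [[ 0.02941588  0.99955967 -0.00389565]
 [ 0.99955098 -0.02939293  0.00582226]
 [ 0.00570519 -0.00406517 -0.99997546]]
blue [ 97 226  80  75 751] [153.2 251.4] [ 0.3617 -0.3154  0.031 ]
blue [ 297  226   65   62 3199] [328.8 256.5] [ 0.4673 -0.3215  0.031 ]
blue [  62  242   94   90 6525] [108.5 286.5] [ 0.3302 -0.3371  0.031 ]
```

Request:
step_arm([
  [[0, 0.47, 1.5, 0, 0, 0, 9], [0, 0.47, 3, 0, 0, 0, 9], [0, 0.47, 4.5, 0, 0, 0, 9], [0, 0.47, 4.5, 0, 0, 0, 9], [0, 0.47, 4.5, 0, 0, 0, 9]],
])

```text
t: 1.92
tool_pos: [0.4701, -0.3233, 0.0114]
tool_rot: [[0.03, 1.0, 0.001], [1.0, -0.03, 0.002], [0.002, 0.001, -1.0]]
ft_force: [0.6, -0.5, 0.0]
opening: 0.0902
```

Run:
```python
from h import *
s=manip.get_state(); print(s["tool_pos"],s["tool_rot"],s["ft_force"])
```

```text
[ 0.47006979 -0.32325553  0.01143002] [[ 0.02955185  0.99956235  0.00133873]
 [ 0.99956079 -0.02955473  0.00218007]
 [ 0.00221868  0.00127372 -0.99999673]] [ 0.62896571 -0.48612949  0.00499683]
```

Request:
step_arm([
  [[0.15, -0.2, 0.35, 0, 0, 0, 9], [0.15, -0.2, 0.35, 0, 0, 0, 9], [0.15, -0.2, 0.35, 0, 0, 0, 5.2], [0.15, -0.2, 0.35, 0, 0, 0, 4.2], [0.15, -0.2, 0.35, 0, 0, 0, 4]],
], squeeze=15)

```text
t: 2.33
tool_pos: [0.4684, -0.3219, 0.0084]
tool_rot: [[0.03, 1.0, 0.002], [1.0, -0.03, 0.002], [0.002, 0.002, -1.0]]
ft_force: [0.6, 0.3, 0.0]
opening: 0.0721
```

Request:
step_arm([
  [[0, 0, 0, 0, 0, 0, 3.8], [0, 0, 0, 0, 0, 0, 3.8], [0, 0, 0, 0, 0, 0, 3.8], [0, 0, 0, 0, 0, 0, 3.8], [0, 0, 0, 0, 0, 0, 3.8]],
], squeeze=20)

```text
t: 2.75
tool_pos: [0.4684, -0.3219, 0.0084]
tool_rot: [[0.03, 1.0, 0.002], [1.0, -0.03, 0.002], [0.002, 0.002, -1.0]]
ft_force: [0.5, 0.8, 0.3]
opening: 0.039
```

Run:
```python
from h import *
s,im=wrist(); cv2.imwrite("pics/w3.png",im["pixels"])
print(s["tool_pos"],s["opening"]);blobs(im,(95,90,60),(125,255,255),.031,"blue",300)
```

```text
[ 0.46836122 -0.32185358  0.00839277] 0.03899914281112375
blue [  37  243  102   90 1411] [108.8 275. ] [ 0.3631 -0.3152  0.031 ]
blue [ 278  243   80   76 4708] [318.  280.5] [ 0.467 -0.321  0.031]
blue [   0  264  109  105 8091] [ 48.7 312.2] [ 0.3277 -0.3346  0.031 ]
```

View pics/w3.png

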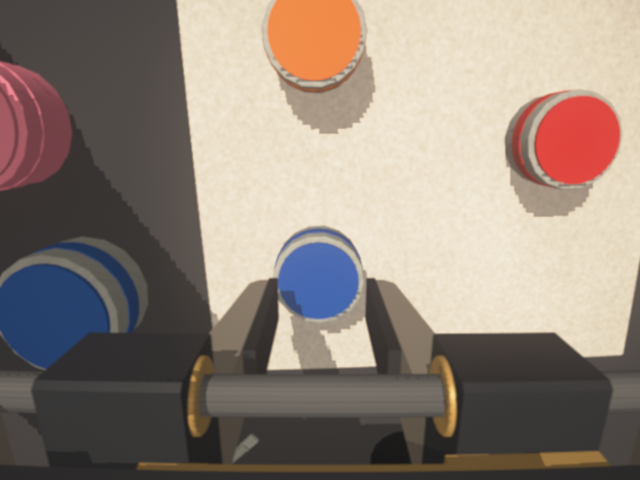

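Run:
```python
from h import *
s,im=wrist(); T=s["tool_rot"];p=s["tool_pos"]
pts=[p+T@np.array([x,y,z]) for x in(-.01,.01) for y in(-.0195,.0195) for z in(0,-.0187)]
q,_=cv2.projectPoints(np.array(pts),cv2.Rodrigues(im["R"])[0],im["t"],im["K"],np.array(im["dist"])); print(q.reshape(-1,2).round(0).tolist())
c=np.array([[x,y,.2] for x,y in[(0,0)]])
for u,v in[(318,335),(285,300),(318,240),(250,330),(262,340),(390,330),(300,375)]:
    d=im["range_z"][v,u]; X=cv2.undistortPoints(np.array([[[u,v]]],float),im["K"],np.array(im["dist"]))[0,0]
    print(u,v,d,(im["R"].T@(np.array([X[0],X[1],1])*d-im["t"])).round(4))
print(s["effort"],s["moment"])
```

```text
[[286.0, 285.0], [283.0, 298.0], [356.0, 285.0], [359.0, 298.0], [285.0, 250.0], [282.0, 260.0], [357.0, 250.0], [360.0, 260.0]]
318 335 0.23754758 [ 0.4653 -0.3654  0.003 ]
285 300 0.20089164 [ 0.4502 -0.3304  0.0318]
318 240 0.196203 [ 0.4676 -0.3009  0.0288]
250 330 0.12963282 [ 0.4458 -0.3115  0.1006]
262 340 0.12939435 [ 0.4496 -0.3146  0.1016]
390 330 0.1319561 [ 0.4912 -0.3139  0.0986]
300 375 0.07920191 [ 0.4649 -0.2971  0.1488]
[-2.84367252e-05 -5.83533061e+01 -2.39924687e+01  5.00026764e-02
  5.29108930e-02  4.51795822e-04] [-0.062412   -0.07987558 -0.0357023 ]
```

Request:
step_arm([
  [[0, 0, 0, 0, 0, 0, 3.4], [0, 0, 0, 0, 0, 0, 3.4], [0, 0, 0, 0, 0, 0, 3.4]],
])

```text
t: 3.1
tool_pos: [0.4683, -0.3218, 0.0084]
tool_rot: [[0.03, 1.0, 0.002], [1.0, -0.03, 0.002], [0.002, 0.002, -1.0]]
ft_force: [-0.7, -0.2, -0.2]
opening: 0.0339
```

Run:
```python
from h import *
s,im=wrist(); cv2.imwrite("pics/w4.png",im["pixels"])
print(s["tool_pos"],s["opening"]);blobs(im,(95,90,60),(125,255,255),.031,"blue",300)
t=manip.get_image("top"); blobs(t,(95,140,60),(122,255,255),.031,"top",100)
t=manip.get_image("scene"); blobs(t,(95,140,60),(122,255,255),.031,"scene",100)
```

```text
[ 0.46832844 -0.32183257  0.00836189] 0.033912091536568725
blue [  37  243  102   90 1411] [108.8 275. ] [ 0.3631 -0.3152  0.031 ]
blue [ 279  243   79   76 4626] [318.7 280.4] [ 0.4673 -0.3209  0.031 ]
blue [   0  264  109  107 8607] [ 50.2 314.6] [ 0.3282 -0.3359  0.031 ]
top [309 131  37  22 222] [327.6 139.6] [ 0.8434 -0.0527  0.031 ]
top [377 164  24  24 442] [388.5 175.6] [ 0.742  -0.2233  0.031 ]
top [286 184  19  10 159] [294.7 187.9] [0.702  0.0363 0.031 ]
scene [   0    0   61  119 1421] [20.1 61.8] [-0.6161 -0.9221  0.031 ]
scene [ 15   3  20  53 237] [25.9 26.7] [-0.9358 -0.9633  0.031 ]
scene [ 44  23  14  18 105] [51.  30.3] [-0.8847 -0.8572  0.031 ]
scene [  0 107  24  75 704] [  7.3 139.2] [-0.096  -0.8533  0.031 ]
scene [219 321  29  34 525] [234.7 338.5] [ 0.7509 -0.2215  0.031 ]
scene [297 361  53  23 380] [321.2 375.2] [ 0.8667 -0.0594  0.031 ]
```

View pics/w4.png

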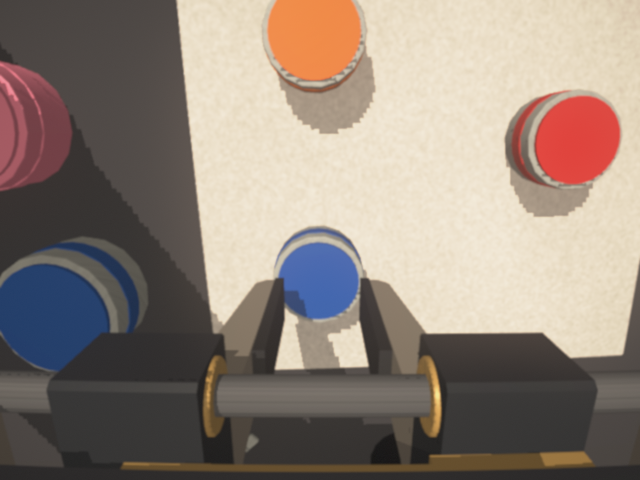

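Run:
```python
from h import *
s,im=wrist()
for u,v in[(281,283),(276,285),(280,300),(275,320),(286,290),(362,283),(366,290),(372,300),(372,320),(268,330),(265,300),(380,300)]:
    d=im["range_z"][v,u]; X=cv2.undistortPoints(np.array([[[u,v]]],float),im["K"],np.array(im["dist"]))[0,0]
    print(u,v,im["pixels"][v,u],(im["R"].T@(np.array([X[0],X[1],1])*d-im["t"])).round(4))
```

```text
281 283 [60 61 68] [ 0.4513 -0.3131  0.0542]
276 285 [61 63 69] [ 0.4496 -0.3124  0.0582]
280 300 [53 53 58] [ 0.4517 -0.3166  0.0646]
275 320 [48 50 55] [ 0.4516 -0.3166  0.0831]
286 290 [152  94  68] [ 0.4508 -0.3258  0.0302]
362 283 [61 63 69] [ 0.4863 -0.3139  0.0547]
366 290 [61 63 69] [ 0.4871 -0.3136  0.0637]
372 300 [59 61 68] [ 0.4883 -0.3137  0.074 ]
372 320 [55 57 63] [ 0.4861 -0.3137  0.0914]
268 330 [53 56 61] [ 0.4515 -0.3119  0.1001]
265 300 [105 122 137] [ 0.447  -0.3125  0.0739]
380 300 [106 122 138] [ 0.4917 -0.3148  0.0716]
```

The range readings put the real fingertips about 45 mm above the reported TCP, so the fingers closed above the disc. I'll measure that offset.

Run:
```python
from h import *
s,im=wrist(); r=im["range_z"]; K=im["K"]
v,u=np.mgrid[240:345,225:425]
X=cv2.undistortPoints(np.stack([u,v],-1).reshape(-1,1,2).astype(float),K,np.array(im["dist"])).reshape(-1,2)
d=r[v,u].ravel(); P=(np.c_[X,np.ones(len(X))]*d[:,None]-im["t"])@im["R"]
Q=(P-s["tool_pos"])@s["tool_rot"]   # tool frame
ok=(d>0)&(P[:,2]>.036)&(abs(Q[:,1])<.045); Q=Q[ok]
for sg in(-1,1):
    q=Q[Q[:,1]*sg>0]; z=np.sort(q[:,2])[::-1]; print(sg,"tip z",z[[0,3,10,30]].round(4),"front x",np.percentile(q[:,0],[50,95,99]).round(4),"inner y",(sg*np.percentile(q[:,1]*sg,[1,10,50,90,99])).round(4))
    q=q[q[:,2]>-.055]; print("near tip y",q[:,1].min().round(4),q[:,1].max().round(4),len(q))
print(s["tool_pos"],s["opening"])
```

```text
-1 tip z [-0.0387 -0.0396 -0.0403 -0.0412] front x [0.0089 0.0099 0.0102] inner y [-0.0166 -0.0167 -0.0219 -0.029  -0.0314]
near tip y -0.0298 -0.0165 467
1 tip z [-0.0399 -0.04   -0.0404 -0.0413] front x [0.0089 0.01   0.0291] inner y [0.0173 0.0174 0.0226 0.0299 0.0326]
near tip y 0.0172 0.0304 474
[ 0.46833646 -0.32184305  0.0083863 ] 0.034189218596048544
```

Request:
step_arm([
  [[0.05, -0.1, 0, 0, 0, 0, 9], [0.05, -0.1, 0, 0, 0, 0, 9], [0.05, -0.1, 0, 0, 0, 0, 9], [0.05, -0.1, 0, 0, 0, 0, 9], [0.05, -0.1, 0, 0, 0, 0, 9]],
])

```text
t: 3.77
tool_pos: [0.4674, -0.3213, 0.0084]
tool_rot: [[0.03, 1.0, 0.002], [1.0, -0.03, 0.002], [0.002, 0.002, -1.0]]
ft_force: [0.5, 0.9, 0.1]
opening: 0.065
```

Request:
step_arm([
  [[0, 0, 0, 0, 0, 0, 9], [0, 0, 1, 0, 0, 0, 9], [0, 0, 2, 0, 0, 0, 9], [0, 0, 3, 0, 0, 0, 9], [0, 0, 3, 0, 0, 0, 9]],
])

```text
t: 4.18
tool_pos: [0.4658, -0.3202, -0.0243]
tool_rot: [[0.03, 1.0, -0.001], [1.0, -0.03, 0.004], [0.004, -0.001, -1.0]]
ft_force: [-0.6, 0.1, -1.1]
opening: 0.0896
```

Request:
step_arm([
  [[0, 0, 0.3, 0, 0, 0, 9], [0, 0, 0.6, 0, 0, 0, 9], [0, 0, 0.8, 0, 0, 0, 9], [0, 0, 0.8, 0, 0, 0, 9], [0, 0, 0.8, 0, 0, 0, 9]],
])

```text
t: 4.6
tool_pos: [0.4659, -0.3202, -0.0322]
tool_rot: [[0.03, 1.0, -0.001], [1.0, -0.03, 0.004], [0.004, -0.001, -1.0]]
ft_force: [0.4, -0.8, -1.1]
opening: 0.0903
```

Request:
step_arm([
  [[0, 0, 0, 0, 0, 0, 6], [0, 0, 0, 0, 0, 0, 5], [0, 0, 0, 0, 0, 0, 4.2], [0, 0, 0, 0, 0, 0, 4.2], [0, 0, 0, 0, 0, 0, 4.2]],
], squeeze=20)

```text
t: 5.02
tool_pos: [0.466, -0.3203, -0.032]
tool_rot: [[0.03, 1.0, -0.001], [1.0, -0.03, 0.004], [0.004, -0.001, -1.0]]
ft_force: [0.2, 0.7, 0.1]
opening: 0.0587
```

Request:
step_arm([
  [[0, 0, 0, 0, 0, 0, 4.2], [0, 0, 0, 0, 0, 0, 4], [0, 0, 0, 0, 0, 0, 4], [0, 0, 0, 0, 0, 0, 4], [0, 0, 0, 0, 0, 0, 4]],
])

```text
t: 5.43
tool_pos: [0.466, -0.3203, -0.032]
tool_rot: [[0.03, 1.0, -0.001], [1.0, -0.03, 0.004], [0.004, -0.001, -1.0]]
ft_force: [0.4, -0.0, 1.6]
opening: 0.0453
```

Request:
step_arm([
  [[0, 0, -1, 0, 0, 0, 4], [0, 0, -3, 0, 0, 0, 4], [0, 0, -6, 0, 0, 0, 4], [0, 0, -9, 0, 0, 0, 4], [0, 0, -9, 0, 0, 0, 4]],
])

```text
t: 5.85
tool_pos: [0.469, -0.3227, 0.0637]
tool_rot: [[0.03, 1.0, 0.005], [1.0, -0.03, -0.001], [-0.0, 0.005, -1.0]]
ft_force: [0.3, -0.6, -1.7]
opening: 0.0455
```

Request:
step_arm([
  [[1.5, 0.3, -2, 0, 0, 0, 4], [5, 1, -5, 0, 0, 0, 4], [9, 2, -7, 0, 0, 0, 4], [13, 3, -9, 0, 0, 0, 4], [16.5, 3.5, -9, 0, 0, 0, 4]],
])

```text
t: 6.27
tool_pos: [0.5089, -0.1639, 0.1559]
tool_rot: [[0.031, 0.999, 0.009], [1.0, -0.031, -0.002], [-0.002, 0.009, -1.0]]
ft_force: [1.9, -0.1, -1.1]
opening: 0.0459
```

Request:
step_arm([
  [[4, 0.7, 0, 0, 0, 0, 4], [8, 1.4, 0, 0, 0, 0, 4], [10, 2, 0, 0, 0, 0, 4], [10, 2, 0, 0, 0, 0, 4], [10, 2, 0, 0, 0, 0, 4]],
])

```text
t: 6.68
tool_pos: [0.5317, -0.0635, 0.1557]
tool_rot: [[0.028, 1.0, 0.009], [1.0, -0.028, -0.002], [-0.002, 0.009, -1.0]]
ft_force: [-1.4, 0.3, -2.3]
opening: 0.0455
```

Run:
```python
from h import *
manip.get_image("wrist");manip.get_image("wrist")
s,im=wrist(); cv2.imwrite("pics/w5.png",im["pixels"]); np.save("pics/w5.npy",im,allow_pickle=True)
print(s["tool_pos"],s["tool_rot"],s["opening"],s["ft_force"],s["joint_positions"].round(2))
blobs(im,(95,90,60),(125,255,255),.030,"blue",300)
blobs(im,(5,150,100),(20,255,255),.028,"orange",50)
```

```text
[ 0.53143301 -0.06508854  0.15558508] [[ 0.03069783  0.99949271  0.00848369]
 [ 0.99952633 -0.03067812 -0.00244334]
 [-0.00218184  0.00855467 -0.99996103]] 0.045508937155196494 [ 0.51311704 -0.8300926  -2.08322762] [-0.12  0.23  1.85 -0.    1.05 -0.09]
blue [ 509   59   43   70 2278] [531.2  92.1] [0.7037 0.0341 0.03  ]
blue [269 253 106  41 544] [321.4 265.1] [ 0.5316 -0.1054  0.03  ]
blue [ 272  273  100   92 7157] [321.5 318.7] [ 0.5301 -0.1565  0.03  ]
orange [340  57   5  63 198] [341.9  89. ] [0.5523 0.0396 0.028 ]
orange [257 353  22  22 344] [267.6 365.6] [ 0.4777 -0.2045  0.028 ]
```

View pics/w5.png

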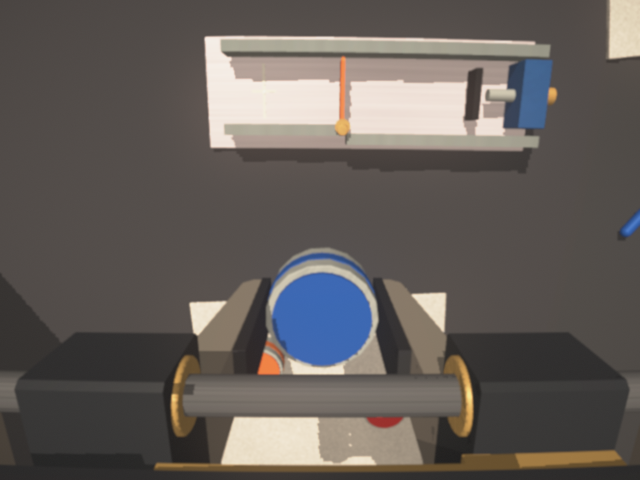

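Carrier is held, and the wrist view shows the lane: flap at (342,90), hinge (342,127), block (530,92). Now I'll fit the lane pose from the wall tops.

Run:
```python
from h import *
im=np.load("pics/w5.npy",allow_pickle=True).item(); p=im["pixels"].astype(int)
for u in(300,440):print([p[v,u].tolist() for v in range(36,60,3)],[p[v,u].tolist() for v in range(120,150,3)])
m=((p[...,1]-p[...,2])>8)&(p[...,1]>70)&(abs(p[...,1]-p[...,0])<25); m[200:]=0
m=cv2.morphologyEx(m.astype(np.uint8),cv2.MORPH_OPEN,np.ones((3,3)))
n,l,s,c=cv2.connectedComponentsWithStats(m)
for i in range(1,n):
    if s[i,4]<150: continue
    pts=np.argwhere(l==i)[:,::-1]
    us=np.unique(pts[:,0])[3:-3]
    lo=np.array([[u,pts[pts[:,0]==u,1].min()-.5] for u in us]);hi=np.array([[u,pts[pts[:,0]==u,1].max()+.5] for u in us])
    out=[]
    for e in(lo,hi):
        w=onplane(im,e,.03); k=np.polyfit(w[:,0],w[:,1],1)
        r=abs(np.polyval(k,w[:,0])-w[:,1]); w=w[r<.0015];k=np.polyfit(w[:,0],w[:,1],1); out.append((k[0].round(4),np.polyval(k,.55).round(4)))
    print(s[i],out,"x ends",onplane(im,[[pts[:,0].min()-.5,c[i][1]],[pts[:,0].max()+.5,c[i][1]]],.03).round(4)[:,:2].tolist())
```

```text
[[140, 149, 167], [183, 199, 214], [154, 170, 174], [154, 171, 175], [154, 171, 175], [130, 144, 148], [74, 81, 86], [121, 129, 142]] [[218, 227, 240], [206, 219, 232], [155, 172, 178], [155, 172, 178], [155, 172, 177], [152, 165, 177], [147, 157, 176], [146, 156, 174], [145, 155, 173], [130, 138, 154]]
[[76, 80, 86], [179, 191, 215], [159, 176, 185], [145, 161, 165], [145, 161, 166], [145, 161, 165], [96, 106, 110], [74, 81, 86]] [[217, 226, 240], [217, 226, 239], [218, 227, 240], [216, 225, 238], [217, 226, 239], [163, 180, 189], [152, 169, 174], [152, 169, 174], [151, 167, 174], [143, 153, 170]]
```

Run:
```python
from h import *
im=np.load("pics/w5.npy",allow_pickle=True).item(); p=im["pixels"].astype(int)
m=((p[...,2]-p[...,1])<9)&(p[...,1]-p[...,0]>11)&(p[...,1]>125); m[200:]=0
m=cv2.morphologyEx(m.astype(np.uint8),cv2.MORPH_OPEN,np.ones((3,3)))
n,l,s,c=cv2.connectedComponentsWithStats(m)
for i in range(1,n):
    if s[i,4]<150: continue
    pts=np.argwhere(l==i)[:,::-1]
    us=np.unique(pts[:,0])[3:-3]; out=[]
    for f,o in((np.min,-.5),(np.max,.5)):
        e=np.array([[u,f(pts[pts[:,0]==u,1])+o] for u in us])
        w=onplane(im,e,.03)
        for _ in range(4):
            k=np.polyfit(w[:,0],w[:,1],1); r=abs(np.polyval(k,w[:,0])-w[:,1]); w=w[r<max(.001,np.median(r)*2)]
        out.append((k[0].round(4),np.polyval(k,.55).round(4)))
    print(s[i],out,"x ends",onplane(im,[[pts[:,0].min()-.5,c[i][1]],[pts[:,0].max()+.5,c[i][1]]],.03).round(4)[:,:2].tolist())
```

```text
[ 221   40  329   17 3797] [(np.float64(-0.0383), np.float64(0.0753)), (np.float64(-0.0368), np.float64(0.0669))] x ends [[0.4594, 0.0733], [0.7157, 0.0678]]
[ 225  125  111   10 1080] [(np.float64(-0.0354), np.float64(0.0123)), (np.float64(-0.0358), np.float64(0.0045))] x ends [[0.4573, 0.0116], [0.5464, 0.0087]]
[ 347  134  192   13 1888] [(np.float64(-0.0316), np.float64(0.0046)), (np.float64(-0.0389), np.float64(-0.0026))] x ends [[0.5551, 0.0001], [0.7133, -0.0037]]
```

Request:
step_arm([
  [[2.5, -1.1, 1, 0.002, 0.001, 0.002, 4], [5.5, -2.4, 3, 0.004, 0.001, 0.003, 4], [8.5, -3.7, 5, 0.006, 0.002, 0.005, 4], [10.6, -4.7, 7, 0.0085, 0.0024, 0.006, 4], [10.6, -4.7, 8, 0.0085, 0.0024, 0.006, 4]],
])

```text
t: 7.25
tool_pos: [0.4851, 0.0432, 0.0728]
tool_rot: [[0.038, 0.999, -0.004], [0.999, -0.038, 0.001], [0.001, -0.004, -1.0]]
ft_force: [0.0, -0.2, -1.8]
opening: 0.0458
```

Run:
```python
from h import *
manip.get_image("top");t=manip.get_image("top")
s,im=wrist(); cv2.imwrite("pics/w6.png",im["pixels"]);cv2.imwrite("pics/t6.png",t["pixels"])
print(s["tool_pos"],s["tool_rot"],s["opening"],s["ft_force"])
zt=s["tool_pos"][2]+.063
blobs(im,(95,90,60),(125,255,255),zt,"blue",900)
i5=np.load("pics/w5.npy",allow_pickle=True).item(); blobs(i5,(95,90,60),(125,255,255),.1556+.063,"w5blue",900)
```

```text
[0.4869684  0.04116418 0.07349101] [[ 3.72068897e-02  9.99303052e-01 -3.00969876e-03]
 [ 9.99307521e-01 -3.72077838e-02 -2.41606717e-04]
 [-3.53422551e-04 -2.99862518e-03 -9.99995442e-01]] 0.045353464920879626 [ 1.70251117 -0.47844541 -1.67007395]
blue [ 615  208   25   79 1216] [630.6 253.7] [0.609  0.0634 0.1365]
blue [ 272  273  100   92 7154] [321.5 318.8] [0.4875 0.0409 0.1365]
w5blue [ 509   59   43   70 2278] [531.2  92.1] [0.6073 0.0184 0.2186]
w5blue [ 272  273  100   92 7157] [321.5 318.7] [ 0.5312 -0.0651  0.2186]
```

Request:
step_arm([
  [[0.05, 0.04, 1.5, 0, 0, 0, 4], [0.09, 0.08, 3, 0, 0, 0, 4], [0.09, 0.08, 4.5, 0, 0, 0, 4], [0.09, 0.08, 5.5, 0, 0, 0, 4], [0.09, 0.08, 5.5, 0, 0, 0, 4]],
])

```text
t: 7.82
tool_pos: [0.4889, 0.0405, 0.0188]
tool_rot: [[0.04, 0.999, -0.002], [0.999, -0.04, -0.0], [-0.0, -0.002, -1.0]]
ft_force: [-1.4, -0.4, -1.3]
opening: 0.0456
```

Run:
```python
from h import *
manip.get_image("wrist")
s,im=wrist(); cv2.imwrite("pics/w7.png",im["pixels"]); np.save("pics/w7.npy",im,allow_pickle=True)
print(s["tool_pos"],s["tool_rot"],s["opening"],s["ft_force"])
```

```text
[0.48930274 0.04071522 0.01963753] [[ 3.93287947e-02  9.99225060e-01 -1.58911758e-03]
 [ 9.99226254e-01 -3.93293371e-02 -3.11496729e-04]
 [-3.73754279e-04 -1.57563722e-03 -9.99998689e-01]] 0.045540129708190186 [-0.49824092  0.00644216 -2.1180854 ]
```

View pics/w7.png

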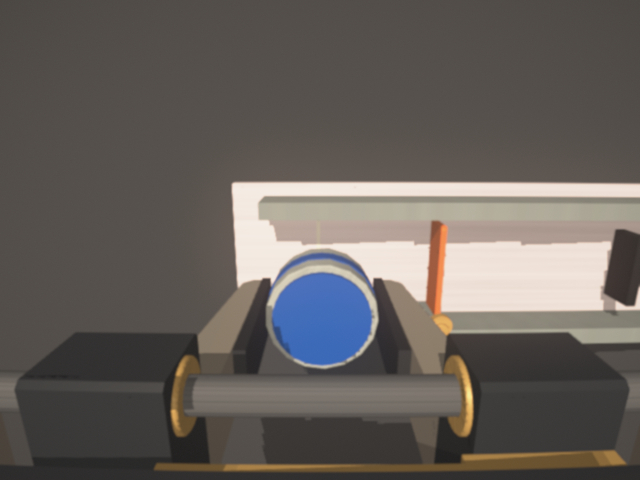

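```bash
cat > lane.py <<'E'
from h import *
def lane(im,c0=255,r0=150,r1=350,mn=400):
    p=im["pixels"].astype(int)
    m=((p[...,2]-p[...,1])<9)&(p[...,1]-p[...,0]>7)&(p[...,1]>80); m[:r0]=0;m[r1:]=0; m[:,:c0]=0
    m=cv2.morphologyEx(m.astype(np.uint8),cv2.MORPH_OPEN,np.ones((3,3)))
    n,l,s,c=cv2.connectedComponentsWithStats(m)
    for i in range(1,n):
        if s[i,4]<mn: continue
        pts=np.argwhere(l==i)[:,::-1]; us=np.unique(pts[:,0])[4:-4]; out=[]
        for f,o in((np.min,-.5),(np.max,.5)):
            w=onplane(im,np.array([[u,f(pts[pts[:,0]==u,1])+o] for u in us]),.03)
            for _ in range(4):
                k=np.polyfit(w[:,0],w[:,1],1); r=abs(np.polyval(k,w[:,0])-w[:,1]); w=w[r<max(.001,np.median(r)*2)]
            out.append((k[0].round(4),np.polyval(k,.55).round(4)))
        print(s[i],out,"x0",onplane(im,[[pts[:,0].min()-.5,c[i][1]]],.03)[0].round(4))
E
python3 - <<'E'
from lane import *
im=np.load("pics/w7.npy",allow_pickle=True).item(); lane(im)
blobs(im,(5,150,80),(22,255,255),.028,"or",50)
E
```

```text
[ 259  197  381   24 8548] [(np.float64(-0.0392), np.float64(0.0791)), (np.float64(-0.0399), np.float64(0.0676))] x0 [0.4595 0.0768 0.03  ]
[ 448  311  192   33 4695] [(np.float64(-0.0356), np.float64(0.0161)), (np.float64(-0.1317), np.float64(0.0063))] x0 [0.5571 0.0089 0.03  ]
or [ 428  225   19   90 1038] [436.3 269.3] [0.5504 0.0402 0.028 ]
```

Request:
step_arm([
  [[0.16, -0.14, 0.3, 0, 0, 0, 4], [0.16, -0.14, 1, 0, 0, 0, 4], [0.16, -0.14, 2, 0, 0, 0, 4], [0.16, -0.14, 3, 0, 0, 0, 4], [0.16, -0.14, 3.5, 0, 0, 0, 4]],
])

```text
t: 8.33
tool_pos: [0.4875, 0.0426, -0.0163]
tool_rot: [[0.039, 0.999, -0.002], [0.999, -0.039, -0.0], [-0.0, -0.002, -1.0]]
ft_force: [-0.1, -0.5, -2.2]
opening: 0.0454
```

Request:
step_arm([
  [[0, 0, 0.3, 0, 0, 0, 4], [0, 0, 0.5, 0, 0, 0, 4], [0, 0, 0.7, 0, 0, 0, 4], [0, 0, 0.7, 0, 0, 0, 4], [0, 0, 0.7, 0, 0, 0, 4]],
])

```text
t: 8.75
tool_pos: [0.4877, 0.0426, -0.0232]
tool_rot: [[0.039, 0.999, -0.002], [0.999, -0.039, -0.0], [-0.0, -0.002, -1.0]]
ft_force: [-0.3, -0.1, -1.8]
opening: 0.0452
```

Request:
step_arm([
  [[0, 0, 0.15, 0, 0, 0, 4], [0, 0, 0.3, 0, 0, 0, 4], [0, 0, 0.45, 0, 0, 0, 4], [0, 0, 0.45, 0, 0, 0, 4]],
])

```text
t: 9.08
tool_pos: [0.4876, 0.0426, -0.0279]
tool_rot: [[0.039, 0.999, -0.002], [0.999, -0.039, -0.0], [-0.0, -0.002, -1.0]]
ft_force: [-0.0, -0.9, -2.3]
opening: 0.0458
```

Request:
step_arm([
  [[0, 0, 0.05, 0, 0, 0, 4], [0, 0, 0.1, 0, 0, 0, 4], [0, 0, 0.1, 0, 0, 0, 4]],
])

```text
t: 9.33
tool_pos: [0.4876, 0.0426, -0.0289]
tool_rot: [[0.039, 0.999, -0.002], [0.999, -0.039, -0.0], [-0.0, -0.002, -1.0]]
ft_force: [0.2, 1.0, -1.9]
opening: 0.0456
```

Request:
step_arm([
  [[0, 0, 0.04, 0, 0, 0, 4], [0, 0, 0.07, 0, 0, 0, 4], [0, 0, 0.07, 0, 0, 0, 4]],
])

```text
t: 9.58
tool_pos: [0.4876, 0.0426, -0.0291]
tool_rot: [[0.039, 0.999, -0.002], [0.999, -0.039, -0.0], [-0.0, -0.002, -1.0]]
ft_force: [-3.7, -0.4, 7.8]
opening: 0.0453
```

Request:
step_arm([
  [[0, 0, 0.04, 0, 0, 0, 4], [0, 0, 0.07, 0, 0, 0, 4], [0, 0, 0.07, 0, 0, 0, 4]],
])

```text
t: 9.83
tool_pos: [0.4876, 0.0426, -0.0291]
tool_rot: [[0.039, 0.999, -0.002], [0.999, -0.039, -0.0], [-0.0, -0.002, -1.0]]
ft_force: [-3.7, -0.6, 11.5]
opening: 0.0453
```

Request:
step_arm([
  [[0, 0, -0.02, 0, 0, 0, 4], [0, 0, -0.02, 0, 0, 0, 4.8], [0, 0, -0.02, 0, 0, 0, 5.2], [0, 0, -0.02, 0, 0, 0, 5.6], [0, 0, -0.02, 0, 0, 0, 5.8]],
])

```text
t: 10.25
tool_pos: [0.4877, 0.0426, -0.0289]
tool_rot: [[0.039, 0.999, -0.002], [0.999, -0.039, -0.0], [-0.0, -0.002, -1.0]]
ft_force: [0.3, -0.9, -0.2]
opening: 0.0576
```

Request:
step_arm([
  [[0, 0, 0, 0, 0, 0, 5.8], [0, 0, 0, 0, 0, 0, 5.8], [0, 0, -1, 0, 0, 0, 5.8], [0, 0, -2, 0, 0, 0, 5.8], [0, 0, -4, 0, 0, 0, 5.8]],
])

```text
t: 10.67
tool_pos: [0.4866, 0.0425, 0.011]
tool_rot: [[0.039, 0.999, -0.004], [0.999, -0.039, -0.001], [-0.001, -0.004, -1.0]]
ft_force: [-0.1, -0.3, -0.7]
opening: 0.058
```

Request:
step_arm([
  [[0, -0.5, -3, 0, 0, 0, 3], [0, -2, -5, 0, 0, 0, 0], [0, -3.5, -5, 0, 0, 0, 0], [0, -4.5, -5, 0, 0, 0, 0], [0, -4.5, -5, 0, 0, 0, 0]],
])

```text
t: 11.08
tool_pos: [0.4398, 0.0442, 0.0618]
tool_rot: [[0.039, 0.999, -0.005], [0.999, -0.039, -0.001], [-0.001, -0.005, -1.0]]
ft_force: [-1.0, 0.6, -0.1]
opening: 0.0265
```

Run:
```python
from lane import *
for _ in range(8): manip.get_image("wrist")
s,im=wrist(); cv2.imwrite("pics/w8.png",im["pixels"]); np.save("pics/w8.npy",im,allow_pickle=True)
print(s["t"],s["tool_pos"],s["tool_rot"],s["opening"],s["ft_force"])
blobs(im,(95,90,60),(125,255,255),.034,"blue",900); lane(im,200,100,330)
blobs(im,(5,150,80),(22,255,255),.028,"or",50)
```

```text
11.4833 [0.44211726 0.0442366  0.06088768] [[ 3.89200421e-02  9.99230582e-01 -4.84511956e-03]
 [ 9.99241988e-01 -3.89235710e-02 -6.36143472e-04]
 [-8.24243367e-04 -4.81668817e-03 -9.99988060e-01]] 0.0004194154631985316 [-0.52187408  0.12924833  0.86005424]
blue [ 365  224   64   62 3085] [396.3 254.5] [0.4881 0.0419 0.034 ]
[ 347  190  293   20 5180] [(np.float64(-0.037), np.float64(0.0784)), (np.float64(-0.0393), np.float64(0.0676))] x0 [0.4586 0.0763 0.03  ]
[ 351  281  135   26 2978] [(np.float64(-0.0238), np.float64(0.0213)), (np.float64(-0.0489), np.float64(0.0032))] x0 [0.4598 0.0153 0.03  ]
[ 495  289  145   27 3500] [(np.float64(-0.0381), np.float64(0.0145)), (np.float64(-0.0399), np.float64(-0.0036))] x0 [0.5531 0.0056 0.03  ]
or [481 214  22  76 961] [490.9 251.4] [0.5491 0.0398 0.028 ]
```

View pics/w8.png

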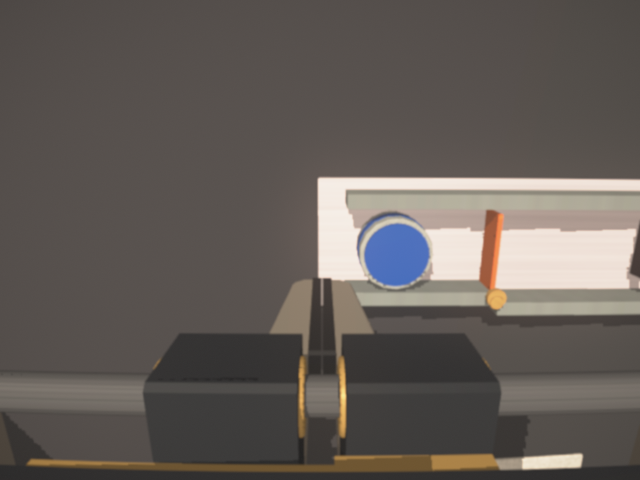

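Request:
step_arm([
  [[0, 0.3, 2, -0.004, 0, 0, 0], [0, 0.5, 4, -0.004, 0, 0, 0], [0, 0.5, 6, -0.004, 0, 0, 0], [0, 0.5, 7.5, -0.004, 0, 0, 0], [0, 0.5, 8, -0.004, 0, 0, 0]],
], squeeze=10)

```text
t: 11.95
tool_pos: [0.4452, 0.0438, -0.0211]
tool_rot: [[0.039, 0.999, -0.004], [0.999, -0.039, -0.001], [-0.001, -0.004, -1.0]]
ft_force: [-0.8, -0.4, 0.3]
opening: 0.0002
```

Request:
step_arm([
  [[0, 0, 0.3, 0, 0, 0, 0], [0, 0, 0.6, 0, 0, 0, 0], [0, 0, 0.8, 0, 0, 0, 0], [0, 0, 0.8, 0, 0, 0, 0], [0, 0, 0.8, 0, 0, 0, 0]],
])

```text
t: 12.37
tool_pos: [0.4457, 0.0439, -0.0286]
tool_rot: [[0.039, 0.999, -0.003], [0.999, -0.039, -0.001], [-0.001, -0.003, -1.0]]
ft_force: [-0.1, -0.5, -0.4]
opening: 0.0002
```

Run:
```python
from h import *
s=manip.get_state(); print(s["t"],s["tool_pos"],s["tool_rot"],s["ft_force"],s["opening"])
```

```text
12.3667 [ 0.4456645   0.04387035 -0.02862103] [[ 0.03894657  0.99923626 -0.00317178]
 [ 0.99924066 -0.03894993 -0.0010044 ]
 [-0.00112718 -0.00313025 -0.99999447]] [-0.10636325 -0.52594331 -0.42002459] 0.00023962095590210943
```

Request:
step_arm([
  [[0, 0.2, 0.05, 0, 0, 0, 0], [0, 0.4, 0.1, 0, 0, 0, 0], [0, 0.6, 0.1, 0, 0, 0, 0], [0, 0.8, 0.1, 0, 0, 0, 0], [0, 1.0, 0.1, 0, 0, 0, 0]],
])

```text
t: 12.78
tool_pos: [0.4556, 0.0434, -0.0296]
tool_rot: [[0.039, 0.999, -0.004], [0.999, -0.039, -0.001], [-0.001, -0.004, -1.0]]
ft_force: [-1.8, 0.1, 2.4]
opening: 0.0004
```

Request:
step_arm([
  [[0, 0.3, 0, 0, 0, 0, 0], [0, 0.6, 0, 0, 0, 0, 0], [0, 0.9, 0, 0, 0, 0, 0], [0, 1.2, 0, 0, 0, 0, 0], [0, 1.5, 0, 0, 0, 0, 0]],
])

```text
t: 13.2
tool_pos: [0.4709, 0.0428, -0.0296]
tool_rot: [[0.039, 0.999, -0.004], [0.999, -0.039, -0.001], [-0.001, -0.004, -1.0]]
ft_force: [-2.2, 1.5, 1.9]
opening: 0.0003
```

Run:
```python
from lane import *
s,im=wrist(); cv2.imwrite("pics/w9.png",im["pixels"])
print(s["t"],s["tool_pos"],s["ft_force"])
blobs(im,(95,90,60),(125,255,255),.034,"blue",900)
```

```text
13.2 [ 0.47091671  0.04283334 -0.02964449] [-2.17968992  1.48446316  1.90367129]
blue [ 366  273   99   62 4962] [416.3 306.9] [0.5089 0.0466 0.034 ]
```

Request:
step_arm([
  [[0.02, 0.3, -0.05, 0, 0, 0, 0], [0.02, 0.6, -0.1, 0, 0, 0, 0], [0.02, 0.9, -0.1, 0, 0, 0, 0], [0.02, 1.2, -0.1, 0, 0, 0, 0], [0.02, 1.5, -0.1, 0, 0, 0, 0]],
])

```text
t: 13.67
tool_pos: [0.487, 0.0425, -0.0286]
tool_rot: [[0.039, 0.999, -0.003], [0.999, -0.039, -0.001], [-0.001, -0.003, -1.0]]
ft_force: [-1.7, 0.7, 0.2]
opening: 0.0007
```

Request:
step_arm([
  [[0, 0.3, 0, 0, 0, 0, 0], [0, 0.6, 0, 0, 0, 0, 0], [0, 0.9, 0, 0, 0, 0, 0], [0, 1.2, 0, 0, 0, 0, 0], [0, 1.5, 0, 0, 0, 0, 0]],
])

```text
t: 14.08
tool_pos: [0.5006, 0.0419, -0.0288]
tool_rot: [[0.039, 0.999, -0.006], [0.999, -0.039, -0.001], [-0.001, -0.006, -1.0]]
ft_force: [-7.6, 1.1, 7.2]
opening: 0.0008
```

Request:
step_arm([
  [[0, 0.3, 0, 0, 0, 0, 0], [0, 0.6, 0, 0, 0, 0, 0], [0, 0.9, 0, 0, 0, 0, 0], [0, 1.2, 0, 0, 0, 0, 0], [0, 1.5, 0, 0, 0, 0, 0]],
])

```text
t: 14.5
tool_pos: [0.5114, 0.0416, -0.0294]
tool_rot: [[0.04, 0.999, -0.013], [0.999, -0.04, -0.001], [-0.001, -0.013, -1.0]]
ft_force: [-15.8, 4.9, 14.1]
opening: 0.0005
```

Forces have risen well past what the flap should give, so I'm stopping to look.

Run:
```python
from lane import *
s,im=wrist(); t=manip.get_image("top"); sc=manip.get_image("scene")
np.save("pics/t10.npy",t,allow_pickle=True); np.save("pics/s10.npy",sc,allow_pickle=True); np.save("pics/w10.npy",im,allow_pickle=True)
a=cv2.resize(im["pixels"][150:390,200:600],(800,480)) 
o=np.zeros((600,800,3),np.uint8); o[:300,:500]=cv2.resize(im["pixels"][150:390,200:600],(500,300)); 
o[300:,:400]=cv2.resize(sc["pixels"][200:335,280:400],(400,300)); o[300:,400:]=cv2.resize(t["pixels"][175:295,240:340],(400,300))
cv2.imwrite("pics/c10.png",o)
print(s["t"],s["tool_pos"],s["ft_force"],s["moment"])
```

```text
14.5 [ 0.51135564  0.04157884 -0.02935506] [-15.7957089    4.88516419  14.12998205] [0.83413818 2.37034933 0.04974157]
```

View pics/c10.png

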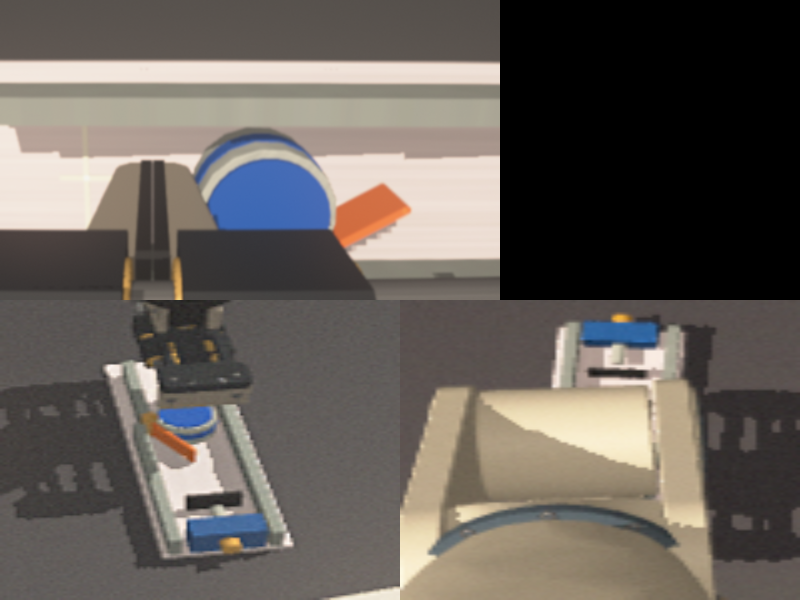

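Run:
```python
from lane import *
s,_=manip.get_state(),0
im=np.load("pics/w10.npy",allow_pickle=True).item()
hsv=cv2.cvtColor(im["pixels"],cv2.COLOR_BGR2HSV)
def pts(m):
    v,u=np.nonzero(m); d=im["range_z"][v,u]; k=d>0; v,u,d=v[k],u[k],d[k]
    X=cv2.undistortPoints(np.stack([u,v],-1).reshape(-1,1,2).astype(float),im["K"],np.array(im["dist"])).reshape(-1,2)
    return (np.c_[X,np.ones(len(X))]*d[:,None]-im["t"])@im["R"],u,v
m=cv2.inRange(hsv,(95,90,60),(125,255,255)); m[:, :340]=0;m[:,480:]=0
P,u,v=pts(m); P=P[(P[:,2]<.05)]
print("all blue z pct",np.percentile(P[:,2],[5,25,50,75,95]).round(4))
T=P[P[:,2]>.029]; A=np.c_[T[:,:2]-T[:,:2].mean(0),np.ones(len(T))]; k=np.linalg.lstsq(A,T[:,2],rcond=None)[0]; print("cap plane",k.round(4),T[:,:2].mean(0),T.min(0).round(4),T.max(0).round(4))
g=np.zeros_like(m); g[260:335,270:390]=1; P,u,v=pts(g)
Q=(P-s["tool_pos"])@s["tool_rot"]; ok=(abs(Q[:,1])<.02)&(Q[:,0]>.0)&(Q[:,0]<.02)&(P[:,2]>.005); 
for b in np.arange(-.02,.02,.004):
    q=Q[ok&(Q[:,1]>b)&(Q[:,1]<b+.004)]; 
    if len(q): print(b.round(3),"tool z max",np.sort(q[:,2])[::-1][[0,min(5,len(q)-1)]].round(4),len(q))
# floor
f=np.zeros_like(m); f[240:255,300:320]=1; P,_,_=pts(f); print("floor",P.mean(0).round(4))
```

```text
all blue z pct [0.021  0.0335 0.034  0.0344 0.035 ]
cap plane [-0.0005  0.0019  0.0341] [0.54963763 0.04475137] [0.5301 0.0333 0.0319] [0.569  0.0577 0.0363]
-0.02 tool z max [-0.0341 -0.0342] 313
-0.016 tool z max [-0.0342 -0.0343] 646
-0.012 tool z max [-0.0343 -0.0344] 719
-0.008 tool z max [-0.0343 -0.0345] 750
-0.004 tool z max [-0.0343 -0.0345] 678
0.0 tool z max [-0.0344 -0.0345] 772
0.004 tool z max [-0.0345 -0.0346] 744
0.008 tool z max [-0.0345 -0.0347] 728
0.012 tool z max [-0.0345 -0.0346] 670
0.016 tool z max [-0.0345 -0.0348] 658
floor [0.5086 0.0683 0.0237]
```

Request:
step_arm([
  [[0, 0.1, -0.05, -0.006, 0, 0, 0], [0, 0.2, -0.1, -0.012, 0, 0, 0], [0, 0.3, -0.1, -0.012, 0, 0, 0]],
])

```text
t: 14.9
tool_pos: [0.5125, 0.0419, -0.0289]
tool_rot: [[0.04, 0.999, -0.004], [0.999, -0.04, -0.001], [-0.001, -0.004, -1.0]]
ft_force: [-8.0, 4.6, 1.9]
opening: 0.0007
```

Request:
step_arm([
  [[-0.03, 0.3, -0.02, -0.004, 0, 0, 0], [-0.05, 0.6, -0.03, -0.004, 0, 0, 0], [-0.05, 0.8, -0.04, -0.006, 0, 0, 0], [-0.05, 1.0, -0.05, -0.006, 0, 0, 0]],
])

```text
t: 15.23
tool_pos: [0.52, 0.0415, -0.0291]
tool_rot: [[0.04, 0.999, -0.003], [0.999, -0.04, -0.001], [-0.001, -0.003, -1.0]]
ft_force: [-6.8, 4.9, 2.1]
opening: 0.0002
```

Request:
step_arm([
  [[-0.03, 0.3, -0.02, -0.004, 0, 0, 0], [-0.04, 0.6, -0.04, -0.005, 0, 0, 0], [-0.04, 0.9, -0.05, -0.006, 0, 0, 0], [-0.04, 1.15, -0.06, -0.006, 0, 0, 0], [-0.04, 1.4, -0.06, -0.006, 0, 0, 0]],
])

```text
t: 15.65
tool_pos: [0.5335, 0.0408, -0.0288]
tool_rot: [[0.04, 0.999, 0.002], [0.999, -0.04, -0.001], [-0.001, 0.002, -1.0]]
ft_force: [-2.2, 3.2, 0.1]
opening: 0.0004
```

Request:
step_arm([
  [[-0.02, 0.3, -0.02, -0.003, 0, 0, 0], [-0.03, 0.6, -0.03, -0.003, 0, 0, 0], [-0.03, 0.9, -0.04, -0.004, 0, 0, 0], [-0.03, 1.15, -0.05, -0.004, 0, 0, 0], [-0.03, 1.4, -0.05, -0.004, 0, 0, 0]],
])

```text
t: 16.07
tool_pos: [0.5475, 0.0398, -0.0283]
tool_rot: [[0.04, 0.999, 0.006], [0.999, -0.04, -0.001], [-0.001, 0.006, -1.0]]
ft_force: [-3.9, 0.5, 0.8]
opening: 0.0006
```

Request:
step_arm([
  [[0.02, 0.3, 0, 0.003, 0, 0, 0], [0.02, 0.6, 0, 0.005, 0, 0, 0], [0.02, 0.9, 0, 0.006, 0, 0, 0], [0.02, 1.15, 0, 0.006, 0, 0, 0], [0.02, 1.4, 0, 0.006, 0, 0, 0]],
])

```text
t: 16.48
tool_pos: [0.562, 0.0394, -0.0282]
tool_rot: [[0.04, 0.999, -0.0], [0.999, -0.04, -0.001], [-0.001, 0.0, -1.0]]
ft_force: [-3.3, -0.4, -0.9]
opening: 0.0003
```

Request:
step_arm([
  [[0, 0.25, 0, 0, 0, 0, 0], [0, 0.5, 0, 0, 0, 0, 0], [0, 0.75, 0, 0, 0, 0, 0], [0, 1.0, 0, 0, 0, 0, 0], [0, 1.2, 0, 0, 0, 0, 0]],
])

```text
t: 16.9
tool_pos: [0.5746, 0.0389, -0.0281]
tool_rot: [[0.04, 0.999, 0.001], [0.999, -0.04, -0.001], [-0.001, 0.001, -1.0]]
ft_force: [-1.9, 0.4, 0.1]
opening: 0.0006
```

Run:
```python
from h import *
s,im=wrist(); cv2.imwrite("pics/w11.png",im["pixels"][150:390,200:600]); np.save("pics/w11.npy",im,allow_pickle=True)
print(s["t"],s["tool_pos"],s["tool_rot"][:,2],s["ft_force"])
m=cv2.inRange(cv2.cvtColor(im["pixels"],cv2.COLOR_BGR2HSV),(95,90,60),(125,255,255)); m[:,500:]=0
v,u=np.nonzero(m); d=im["range_z"][v,u]
X=cv2.undistortPoints(np.stack([u,v],-1).reshape(-1,1,2).astype(float),im["K"],np.array(im["dist"])).reshape(-1,2)
P=(np.c_[X,np.ones(len(X))]*d[:,None]-im["t"])@im["R"]; T=P[(P[:,2]>.029)&(P[:,2]<.045)&(d>0)&(P[:,0]<.66)]
A=np.c_[T[:,:2]-T[:,:2].mean(0),np.ones(len(T))]; print("cap",np.linalg.lstsq(A,T[:,2],rcond=None)[0].round(4),T.min(0).round(4),T.max(0).round(4))
```

```text
16.9 [ 0.57462158  0.0388776  -0.02809922] [ 5.85487670e-04 -7.08869161e-04 -9.99999577e-01] [-1.87404709  0.39682534  0.10455224]
cap [-0.0272  0.0053  0.0347] [0.5925 0.0297 0.0326] [0.6322 0.0619 0.0369]
```

Request:
step_arm([
  [[0, 0.15, 0, 0, 0, 0, 0], [0, 0.3, 0, 0, 0, 0, 0], [0, 0.45, 0, 0, 0, 0, 0], [0, 0.6, 0, 0, 0, 0, 0], [0, 0.75, 0, 0, 0, 0, 0]],
])

```text
t: 17.37
tool_pos: [0.583, 0.0386, -0.028]
tool_rot: [[0.04, 0.999, 0.002], [0.999, -0.04, -0.001], [-0.0, 0.002, -1.0]]
ft_force: [-3.2, 0.0, 0.3]
opening: 0.0003
```

Request:
step_arm([
  [[0, 0.12, 0, 0, 0, 0, 0], [0, 0.24, 0, 0, 0, 0, 0], [0, 0.36, 0, 0, 0, 0, 0], [0, 0.48, 0, 0, 0, 0, 0]],
])

```text
t: 17.7
tool_pos: [0.5878, 0.0386, -0.028]
tool_rot: [[0.04, 0.999, 0.002], [0.999, -0.04, -0.0], [-0.0, 0.002, -1.0]]
ft_force: [-1.2, 1.4, 0.2]
opening: 0.0004
```

Request:
step_arm([
  [[0, 0.06, 0, 0, 0, 0, 0], [0, 0.12, 0, 0, 0, 0, 0], [0, 0.15, 0, 0, 0, 0, 0], [0, 0.15, 0, 0, 0, 0, 0]],
])

```text
t: 18.03
tool_pos: [0.5896, 0.0386, -0.0279]
tool_rot: [[0.04, 0.999, 0.002], [0.999, -0.04, -0.0], [-0.0, 0.002, -1.0]]
ft_force: [-2.3, 1.1, -0.8]
opening: 0.0007
```

Request:
step_arm([
  [[0, 0.06, 0, 0, 0, 0, 0], [0, 0.12, 0, 0, 0, 0, 0], [0, 0.12, 0, 0, 0, 0, 0], [0, 0.12, 0, 0, 0, 0, 0]],
])

```text
t: 18.37
tool_pos: [0.591, 0.0385, -0.0279]
tool_rot: [[0.04, 0.999, 0.002], [0.999, -0.04, -0.0], [-0.0, 0.002, -1.0]]
ft_force: [-2.3, 1.9, -0.5]
opening: 0.0003
```

Request:
step_arm([
  [[0, 0.06, 0, 0, 0, 0, 0], [0, 0.12, 0, 0, 0, 0, 0], [0, 0.12, 0, 0, 0, 0, 0], [0, 0.12, 0, 0, 0, 0, 0]],
])

```text
t: 18.7
tool_pos: [0.5923, 0.0385, -0.0279]
tool_rot: [[0.04, 0.999, 0.002], [0.999, -0.04, -0.0], [-0.0, 0.002, -1.0]]
ft_force: [-0.9, 1.5, 0.3]
opening: 0.0005
```

Request:
step_arm([
  [[0, 0.06, 0, 0, 0, 0, 0], [0, 0.1, 0, 0, 0, 0, 0], [0, 0.1, 0, 0, 0, 0, 0], [0, 0.1, 0, 0, 0, 0, 0]],
])

```text
t: 19.03
tool_pos: [0.5933, 0.0384, -0.0279]
tool_rot: [[0.04, 0.999, 0.002], [0.999, -0.04, -0.0], [-0.0, 0.002, -1.0]]
ft_force: [-1.6, 2.2, -0.8]
opening: 0.0008
```

Request:
step_arm([
  [[0, 0.06, 0, 0, 0, 0, 0], [0, 0.12, 0, 0, 0, 0, 0], [0, 0.12, 0, 0, 0, 0, 0]],
])

```text
t: 19.28
tool_pos: [0.5947, 0.0384, -0.0279]
tool_rot: [[0.04, 0.999, 0.003], [0.999, -0.04, -0.0], [-0.0, 0.003, -1.0]]
ft_force: [-1.0, 0.6, -0.6]
opening: 0.0005
```

Request:
step_arm([
  [[0, 0.06, 0, 0, 0, 0, 0], [0, 0.1, 0, 0, 0, 0, 0], [0, 0.1, 0, 0, 0, 0, 0]],
])

```text
t: 19.53
tool_pos: [0.5954, 0.0383, -0.0279]
tool_rot: [[0.04, 0.999, 0.002], [0.999, -0.04, -0.0], [-0.0, 0.002, -1.0]]
ft_force: [-2.5, 1.9, -0.8]
opening: 0.0005
```

```bash
cat > pad.py <<'E'
from h import *
s,im=wrist(); np.save("pics/w12.npy",im,allow_pickle=True)
print(s["t"],s["tool_pos"],s["ft_force"])
v,u=np.mgrid[120:335,330:640]; v=v.ravel();u=u.ravel(); d=im["range_z"][v,u]
X=cv2.undistortPoints(np.stack([u,v],-1).reshape(-1,1,2).astype(float),im["K"],np.array(im["dist"])).reshape(-1,2)
P=(np.c_[X,np.ones(len(X))]*d[:,None]-im["t"])@im["R"]; c=im["pixels"][v,u].astype(int)
hs=cv2.cvtColor(im["pixels"],cv2.COLOR_BGR2HSV)[v,u].astype(int)
L=np.c_[(P[:,0]-.553)-.039*(P[:,1]-.04),(P[:,1]-.0399)+.039*(P[:,0]-.553)]
cap=(abs(hs[:,0]-110)<15)&(hs[:,1]>90)&(hs[:,2]>60)&(P[:,2]>.031)&(P[:,2]<.038)&(L[:,0]<.115)
pad=(c.max(1)<50)&(P[:,2]>.012)&(P[:,2]<.035)&(abs(L[:,1])<.019)&(L[:,0]>.085)&(L[:,0]<.14)
org=(hs[:,0]>4)&(hs[:,0]<16)&(hs[:,1]>150)&(P[:,2]<.034)&(P[:,2]>.01)
for n,m in(("cap",cap),("pad",pad),("flap",org)):
    if m.sum(): print(n,m.sum(),"lane x",np.percentile(L[m,0],[1,50,99]).round(4),"y",np.percentile(L[m,1],[1,50,99]).round(4),"z",np.median(P[m,2]).round(4))
E
python3 pad.py
```

```text
19.5333 [ 0.59544928  0.03832297 -0.02793592] [-2.49504672  1.85189688 -0.7999675 ]
cap 6053 lane x [0.0612 0.0797 0.0985] y [-0.0066  0.0074  0.0232] z 0.0341
pad 11 lane x [0.1043 0.1048 0.1051] y [-0.013  -0.0114 -0.0084] z 0.0227
```

Request:
step_arm([
  [[0, 0.05, 0, 0, 0, 0, 0], [0, 0.1, 0, 0, 0, 0, 0], [0, 0.1, 0, 0, 0, 0, 0]],
])

```text
t: 19.83
tool_pos: [0.5964, 0.0383, -0.0279]
tool_rot: [[0.04, 0.999, 0.002], [0.999, -0.04, -0.0], [-0.0, 0.002, -1.0]]
ft_force: [-3.0, 2.0, -0.3]
opening: 0.0005
```

Request:
step_arm([
  [[0, 0.05, 0, 0, 0, 0, 0], [0, 0.08, 0, 0, 0, 0, 0], [0, 0.08, 0, 0, 0, 0, 0]],
])

```text
t: 20.08
tool_pos: [0.5973, 0.0382, -0.0279]
tool_rot: [[0.04, 0.999, 0.002], [0.999, -0.04, -0.0], [-0.0, 0.002, -1.0]]
ft_force: [-1.7, 2.1, 0.1]
opening: 0.0006
```

Request:
step_arm([
  [[0, 0.05, 0, 0, 0, 0, 0], [0, 0.08, 0, 0, 0, 0, 0], [0, 0.08, 0, 0, 0, 0, 0]],
])

```text
t: 20.33
tool_pos: [0.5978, 0.0382, -0.028]
tool_rot: [[0.04, 0.999, 0.001], [0.999, -0.04, -0.0], [-0.0, 0.001, -1.0]]
ft_force: [-4.8, 2.1, 1.1]
opening: 0.0009
```

Request:
step_arm([
  [[0, 0.05, 0, 0, 0, 0, 0], [0, 0.08, 0, 0, 0, 0, 0], [0, 0.08, 0, 0, 0, 0, 0]],
])

```text
t: 20.58
tool_pos: [0.598, 0.0382, -0.028]
tool_rot: [[0.04, 0.999, 0.0], [0.999, -0.04, -0.0], [-0.0, 0.0, -1.0]]
ft_force: [-5.5, 2.1, 2.4]
opening: 0.0008
```

Request:
step_arm([
  [[0, 0.05, -0.02, 0, 0, 0, 0], [0, 0.09, -0.03, 0, 0, 0, 0], [0, 0.09, -0.03, 0, 0, 0, 0]],
])

```text
t: 20.83
tool_pos: [0.5982, 0.0382, -0.0279]
tool_rot: [[0.04, 0.999, -0.001], [0.999, -0.04, -0.0], [-0.0, -0.001, -1.0]]
ft_force: [-5.1, 1.5, 0.7]
opening: 0.0005
```

```bash
python3 pad.py
python3 - <<'E'
from h import *
f=[]
for _ in range(3): manip.get_image("wrist"); f.append(manip.get_state()["ft_force"])
print(np.mean(f,0).round(2))
E
```

```text
20.8333 [ 0.59816212  0.03820007 -0.02794268] [-5.12585098  1.49709707  0.65515417]
cap 6049 lane x [0.064  0.0825 0.1012] y [-0.0065  0.0075  0.0232] z 0.0341
pad 2 lane x [0.1053 0.1056 0.1059] y [-0.0101 -0.0099 -0.0097] z 0.0267
[-5.41  1.93  0.48]
```

Request:
step_arm([
  [[0, 0.06, -0.01, -0.001, 0, 0, 0], [0, 0.12, -0.02, -0.001, 0, 0, 0], [0, 0.15, -0.03, -0.002, 0, 0, 0], [0, 0.15, -0.03, -0.002, 0, 0, 0]],
])

```text
t: 21.37
tool_pos: [0.5985, 0.0381, -0.0279]
tool_rot: [[0.04, 0.999, -0.001], [0.999, -0.04, -0.0], [-0.001, -0.001, -1.0]]
ft_force: [-6.5, 1.7, 1.3]
opening: 0.0004
```

Request:
step_arm([
  [[0, 0.06, -0.01, -0.001, 0, 0, 0], [0, 0.12, -0.02, -0.001, 0, 0, 0], [0, 0.18, -0.03, -0.002, 0, 0, 0], [0, 0.19, -0.03, -0.002, 0, 0, 0]],
])

```text
t: 21.7
tool_pos: [0.5988, 0.038, -0.0279]
tool_rot: [[0.04, 0.999, -0.002], [0.999, -0.04, -0.001], [-0.001, -0.002, -1.0]]
ft_force: [-7.6, 1.6, 3.4]
opening: 0.0003
```

Run:
```python
from h import *
f=[]
for _ in range(3): manip.get_image("wrist"); s=manip.get_state(); f.append(s["ft_force"])
print(np.mean(f,0).round(2),s["tool_pos"],s["tool_rot"][:,2])
```

```text
[-7.41  2.63  2.94] [ 0.59876863  0.03806587 -0.02796997] [-1.92911968e-03 -6.62437195e-04 -9.99997920e-01]
```

Request:
step_arm([
  [[0, -0.1, 0, 0, 0, 0, 0], [0, -0.2, 0, 0, 0, 0, 0], [0, -0.35, 0, 0, 0, 0, 0], [0, -0.5, 0, 0, 0, 0, 0], [0, -0.7, 0, 0, 0, 0, 0]],
])

```text
t: 22.27
tool_pos: [0.5929, 0.0384, -0.0275]
tool_rot: [[0.04, 0.999, 0.0], [0.999, -0.04, -0.001], [-0.001, 0.0, -1.0]]
ft_force: [2.5, 1.4, 0.5]
opening: 0.0002
```

Request:
step_arm([
  [[0, -0.2, 0, 0, 0, 0, 0], [0, -0.4, 0, 0, 0, 0, 0], [0, -0.6, 0, 0, 0, 0, 0], [0, -0.8, 0, 0, 0, 0, 0], [0, -1.0, 0, 0, 0, 0, 0]],
])

```text
t: 22.68
tool_pos: [0.5824, 0.0388, -0.0276]
tool_rot: [[0.04, 0.999, -0.0], [0.999, -0.04, -0.001], [-0.001, -0.0, -1.0]]
ft_force: [1.0, 2.4, 0.7]
opening: 0.0004
```

```bash
python3 pad.py; python3 -c "
from h import *
im=np.load('pics/w12.npy',allow_pickle=True).item(); cv2.imwrite('pics/w13.png',im['pixels'])"
```

```text
22.6833 [ 0.58236675  0.03879167 -0.02761964] [1.02634083 2.42630785 0.65226527]
cap 6106 lane x [0.0628 0.0813 0.0999] y [-0.007   0.0073  0.0232] z 0.0341
pad 2 lane x [0.1047 0.105  0.1052] y [-0.0128 -0.0123 -0.0118] z 0.0255
```

Request:
step_arm([
  [[0, -0.22, 0, 0, 0, 0, 0], [0, -0.44, 0, 0, 0, 0, 0], [0, -0.66, 0, 0, 0, 0, 0], [0, -0.88, 0, 0, 0, 0, 0], [0, -1.1, 0, 0, 0, 0, 0]],
])

```text
t: 23.15
tool_pos: [0.5706, 0.0393, -0.0277]
tool_rot: [[0.04, 0.999, -0.001], [0.999, -0.04, -0.001], [-0.001, -0.001, -1.0]]
ft_force: [0.7, 3.1, 0.4]
opening: -0.0
```

Request:
step_arm([
  [[0, -0.22, 0, 0, 0, 0, 0], [0, -0.44, 0, 0, 0, 0, 0], [0, -0.66, 0, 0, 0, 0, 0], [0, -0.88, 0, 0, 0, 0, 0], [0, -1.1, 0, 0, 0, 0, 0]],
])

```text
t: 23.57
tool_pos: [0.5592, 0.0398, -0.0277]
tool_rot: [[0.04, 0.999, -0.001], [0.999, -0.04, -0.001], [-0.001, -0.001, -1.0]]
ft_force: [0.5, 3.1, 0.2]
opening: 0.0003
```

Request:
step_arm([
  [[0, -0.22, 0, 0, 0, 0, 0], [0, -0.44, 0, 0, 0, 0, 0], [0, -0.66, 0, 0, 0, 0, 0], [0, -0.88, 0, 0, 0, 0, 0], [0, -1.1, 0, 0, 0, 0, 0]],
])

```text
t: 23.98
tool_pos: [0.5477, 0.0402, -0.0278]
tool_rot: [[0.04, 0.999, -0.002], [0.999, -0.04, -0.001], [-0.001, -0.002, -1.0]]
ft_force: [-2.0, 4.0, 0.2]
opening: 0.0007
```

Request:
step_arm([
  [[0, -0.16, 0, 0, 0, 0, 0], [0, -0.32, 0, 0, 0, 0, 0], [0, -0.48, 0, 0, 0, 0, 0], [0, -0.64, 0, 0, 0, 0, 0], [0, -0.8, 0, 0, 0, 0, 0]],
])

```text
t: 24.4
tool_pos: [0.5394, 0.0404, -0.0279]
tool_rot: [[0.04, 0.999, -0.002], [0.999, -0.04, -0.001], [-0.001, -0.002, -1.0]]
ft_force: [-2.2, 2.1, 0.2]
opening: 0.0008
```

Request:
step_arm([
  [[0, -0.16, 0, 0, 0, 0, 0], [0, -0.32, 0, 0, 0, 0, 0], [0, -0.48, 0, 0, 0, 0, 0], [0, -0.64, 0, 0, 0, 0, 0], [0, -0.8, 0, 0, 0, 0, 0]],
])

```text
t: 24.82
tool_pos: [0.5317, 0.0406, -0.0277]
tool_rot: [[0.04, 0.999, -0.001], [0.999, -0.04, -0.001], [-0.001, -0.001, -1.0]]
ft_force: [0.2, 0.2, -1.2]
opening: 0.0004
```

Request:
step_arm([
  [[0, -0.2, 0, 0, 0, 0, 0], [0, -0.4, 0, 0, 0, 0, 0], [0, -0.6, 0, 0, 0, 0, 0], [0, -0.8, 0, 0, 0, 0, 0], [0, -1.0, 0, 0, 0, 0, 0]],
])

```text
t: 25.23
tool_pos: [0.5215, 0.041, -0.0277]
tool_rot: [[0.04, 0.999, -0.001], [0.999, -0.04, -0.001], [-0.001, -0.001, -1.0]]
ft_force: [-0.2, -0.7, -0.2]
opening: 0.0006
```

Request:
step_arm([
  [[0, -0.3, 0, 0, 0, 0, 0], [0, -0.6, 0, 0, 0, 0, 0], [0, -0.9, 0, 0, 0, 0, 0], [0, -1.2, 0, 0, 0, 0, 0], [0, -1.5, 0, 0, 0, 0, 0]],
])

```text
t: 25.65
tool_pos: [0.5061, 0.0416, -0.0277]
tool_rot: [[0.04, 0.999, -0.001], [0.999, -0.04, -0.001], [-0.001, -0.001, -1.0]]
ft_force: [-0.5, -0.9, -0.8]
opening: 0.0003
```

```bash
python3 pad.py; python3 -c "
from h import *
im=np.load('pics/w12.npy',allow_pickle=True).item(); cv2.imwrite('pics/w14.png',im['pixels'])"
```

```text
25.65 [ 0.5061432   0.04160713 -0.02769384] [-0.45043613 -0.88033468 -0.80527331]
cap 3364 lane x [0.0618 0.0733 0.0849] y [-0.0086  0.0057  0.0231] z 0.0341
flap 1199 lane x [-0.0023 -0.0018  0.0003] y [-0.016   0.0047  0.0235] z 0.0245
```

View pics/w14.png

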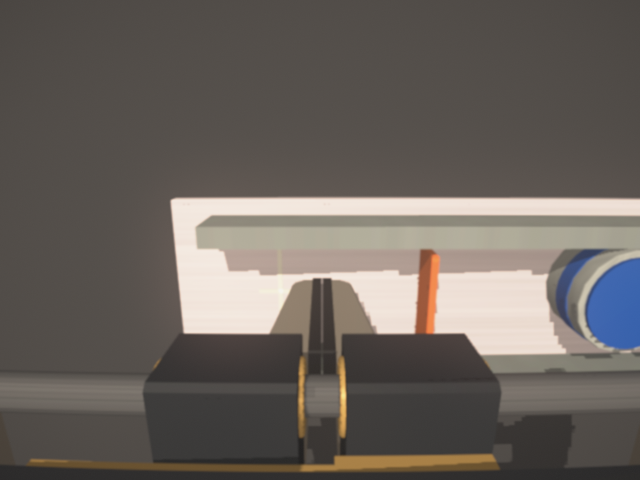

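The flap is shut at (427,290) and the carrier sits in the bay at (620,300). Now I'll lift clear and check.

Request:
step_arm([
  [[0, -0.3, -1, 0, 0, 0, 0], [0, -0.5, -3, 0, 0, 0, 0], [0, -0.5, -6, 0, 0, 0, 0], [0, -0.5, -9, 0, 0, 0, 0], [0, -0.5, -12, 0, 0, 0, 0]],
])

```text
t: 26.12
tool_pos: [0.5001, 0.0419, 0.0941]
tool_rot: [[0.04, 0.999, -0.002], [0.999, -0.04, -0.001], [-0.001, -0.002, -1.0]]
ft_force: [0.6, 0.1, -0.3]
opening: 0.0006
```

Request:
step_arm([
  [[-2, 0, -1, 0, 0, 0, 0], [-4, 0, -2, 0, 0, 0, 0], [-6, 0, -3, 0, 0, 0, 0], [-6, 0, -3, 0, 0, 0, 0], [-6, 0, -3, 0, 0, 0, 0]],
])

```text
t: 26.53
tool_pos: [0.4981, -0.0185, 0.1252]
tool_rot: [[0.042, 0.999, -0.001], [0.999, -0.042, -0.001], [-0.001, -0.001, -1.0]]
ft_force: [-0.9, 0.4, -0.0]
opening: 0.0008
```

```bash
python3 - <<'E'
import time
from h import *
for _ in range(4): manip.get_image("top")
E
sed -i 's/mgrid\[120:335,330:640\]/mgrid[20:300,200:640]/' pad.py; python3 pad.py
python3 - <<'E'
from h import *
im=np.load('pics/w12.npy',allow_pickle=True).item(); cv2.imwrite('pics/w15.png',im['pixels'])
s=manip.get_image("scene"); blobs(s,(5,150,120),(20,255,255),.031,"or",40); blobs(s,(0,150,120),(4,255,255),.031,"red",40)
E
```

```text
26.7333 [ 0.49728724 -0.01728069  0.12366572] [-0.28090984 -0.08219246  0.13329989]
cap 2269 lane x [0.0632 0.0816 0.1001] y [-0.0142  0.0044  0.0222] z 0.0342
flap 341 lane x [-0.002  -0.0015  0.0004] y [-0.0236 -0.0001  0.0224] z 0.0275
or [499   1  33  53 559] [518.9  17.3] [-0.6311  1.1067  0.031 ]
or [499  43  17  13  50] [506.   49.1] [-0.3673  0.9228  0.031 ]
or [456 121  45  26 549] [478.2 134.3] [0.1512 0.5837 0.031 ]
or [440 192  13  16 102] [445.5 201.7] [0.4292 0.3696 0.031 ]
or [225 237  15  11 135] [232.3 241.8] [ 0.4698 -0.2072  0.031 ]
or [323 251  24   9 121] [334.8 255.2] [0.562  0.0352 0.031 ]
or [ 97 309  11  11  87] [102.4 314.1] [ 0.6341 -0.4995  0.031 ]
red [106 220  23  18 199] [116.3 228. ] [ 0.3653 -0.4947  0.031 ]
red [207 276  17  12 161] [214.9 281.5] [ 0.5893 -0.2556  0.031 ]
```

View pics/w15.png

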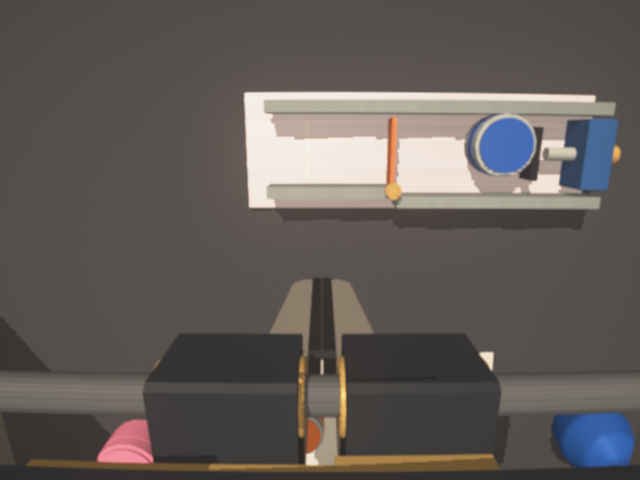

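The carrier stands upright against the pad at lane x ≈ 81.6 mm, past the 73 mm limit. The flap is shut and the gripper is clear of everything.

```bash
python3 -c "
from cell import manip
print(manip.finish_job())"
```

```text
the job is handed in; nothing more can be done
None
```

The small blue-banded carrier is upright in the bay at the pad, the flap is shut behind it, and I handed the job in at about 27 s of robot time.

**What I did:** I picked the carrier off the mat, set it down on the cross, and pushed it with closed fingers through the flap until I felt the pad. I then drew the fingers back at about 20–36 mm/s so they led the flap shut.

**Last checks:**
- **Carrier:** its centre is at about x = 81.6 mm in the lane, beyond the 73 mm limit. It rests upright, with its cap level at 34 mm.
- **Flap:** square across the gate, at x ≈ -2 to 0 mm over its whole width.
- **Pad force:** the wrist read about 7.4 N, of which roughly 5.5 N is the pad once I subtract the 1–3 N drag measured before contact. The pad force is therefore an estimate. The highest wrist reading against the pad was 7.6 N.
- **Bystanders:** the orange and red carriers measured where they started, within about 4 mm, which is the spread of my position readings. I did not measure the others again, but the arm never went near them.

**What went wrong or disagreed:**
- The real fingertips sit about 40 mm above the reported TCP. My first grasp closed on air above the carrier without touching it, and I allowed for the offset after that.
- While first opening the flap, the push built up to about 16 N forward and 14 N of pressing down on the carrier. The camera showed the carrier still upright. I raised and levelled the tool, and the forces fell to 8 N or less. This was well before the pad.
- I did not measure the flap's speed directly. The side force on the fingers faded smoothly as they drew back, which fits a flap led shut rather than one that snapped.

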